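# Set out the turner's job tray

### The arm

A 6-joint arm with a two-finger parallel gripper is mounted at the origin on a cart in front of the work surface, level with it; the furniture and walls round the work are solid. World frame = base frame: x ahead of the robot, y to its left, z up, the work surface at z = 0. Lengths are in mm, angles in rad, forces in N, time in s.
With the tool pointing down it reaches from about 275 to 875 mm from the base axis. Payload 12.5 kg.
Tool frame: the origin (TCP) lies between the finger pads; the fingertips stand 8 mm ahead of it and the grasp point (between the pads) lies 11 mm behind it (bot.finger_overhang is the distance from the TCP to the fingertips, in mm); x points along the fingers, z is the direction in which the jaws open and shut, and the axes are right-handed (so a half turn about x gives the same grasp; the last joint's range is limited). The gripper opens to 85 mm and grips with 20 to 120 N. Pads are 22 mm wide; open, the fingers measure 114 mm over their backs; the gripper's body (76 mm by 85 mm) begins 54 mm behind the grasp point. The pads swing forward as they close: fully open they stand 13 mm farther back than shut.
Start: joints at [-1.295, 0.351, 1.652, -0, 1.139, -0.085], TCP at [194.181, -514.566, 239.29] pointing down, gripper open.
Joint ranges: [-2.75, 2.75], [-0.79, 2.1], [0.01, 2.65], [-1.57, 4.71], [0.07, 3.14], [-2.87, 2.87]. Speed limits (rad/s): [2.22, 2.22, 2.79, 3.14, 3.14, 3.14].

### API

Orientations are given as a unit quaternion [x, y, z, w].
In Python, from rig import bot, vision, finish_job gives the robot as it stands. The module is installed in compiled form; this text tells all that it offers.
- The arm moves only by the tool carry_out, never from a script. Its argument "commands" is a list that holds one entry, the list of rows, each a list of 7 numbers: the shift along the tool's x, y, z in m, then the turn, a rotation vector about the tool's x, y, z in degrees, then the finger opening in m, from 0 to 0.0854. A call has 1 to 8 rows; each row is the pose to reach, as a shift and turn from the pose commanded when the call began, along the tool's axes at that moment; what a row does not reach only later rows make up. A row lasts 1/8 s, in which the tool goes at most 62.5 mm and 10.7 degrees, less where a joint would pass 70% of its speed; a pose out of reach is approached as far as the arm can. A call with a gripper value outside its range is refused whole. The fingers move at their own pace and stop on an object; "squeeze" is the grip in N (left out, the last holds). Time passes only in rows, so rows that repeat a pose let the fingers close. It gives the time, the measured TCP pose, the force and the opening at its end, in the units of the state.
- bot.read_state(): the state, without advancing time (a new reading comes with each control period).
- vision.snapshot(name): name is "side" or "top"; returns a dict with "img" (480x640x3 uint8, blue, green, red), "range_z" (480x640 float32, mm along the optical axis (not along the pixel's ray), 0 where there is no reading), "camera_matrix" (3x3 intrinsics, pixels), "distortion" ([k1, k2, p1, p2, k3] as OpenCV has them; the pictures are not rectified), "cam_to_world" (4x4, takes a point from camera to world coordinates). Camera axes: x right, y down, z forward; pixel columns grow to the right and rows downward; lengths in mm; the calibration is good to about 2 mm. A picture is of the moment at which its call begins.
- finish_job(): hands the job in, once; it reports no verdict.
Trained networks look in a picture, given as the dict that the camera call returned (one of the last four; its "shot" number tells which), for a name from the list of things; names that differ only in an ending like _2 or _b are one class to them, and where a whole thing is asked for, a point or a joint stands for the part that bears it (a point fixed in the world has none). Each returns a list of dicts, best first, with "conf" (0 to 1); they miss things now and then, are a little off and sometimes report something else, mostly with a low value. They report only what shows in the picture. A call takes as long as a camera call. They do not tell look-alikes from the thing itself.
- vision.trace(picture, thing): "region" (480x640 bool, what is visible of it) and "box" ([left, top, width, height] in pixels, round what is visible of it).
The state is a dict: "time": time; "joint_pos": joint angles; "qvel": joint speeds; "joint_torque": joint torques, N m; "ee_pos": TCP position; "ee_rot": TCP orientation; "ft_force": force on the tool from outside, world axes, zero at the start; "ft_torque": the same for the moment, N m; "gripper_width": finger opening in mm.
Only numpy, scipy, OpenCV 4.12 (cv2) and the standard library are available. Lean on these libraries where they do the work, as an engineer would, in place of code of your own. Each camera call takes 0.05 s, during which the arm holds its last target.

### The job

Set out the job tray for the next batch of turned cups: stand the tall blank with the pencil cross on the blue square pad, the low blank with the pencil cross on the yellow square pad, lay the wedge flat and lengthwise on the white oblong pad, and stand the sample cup upright on the green round pad, each wholly on the middle of its pad. Leave the two blanks without a cross where they are.

Things in the scene. Friction and masses are not known exactly. Their poses are not given: they have to be found in the camera images.
- marked_tall: Tall pale wooden turning blank with a dark pencil cross on its top: rough-sawn, irregular eight-sided block, 66 x 65 mm in plan, 53 mm high, 0.11 kg. Narrowest, 60 mm between two flat sides, along the line 32 degrees anticlockwise (seen from above) of its x axis, so best gripped along that line. Origin: centre of its underside; z up through the crossed face. The cross and the greater height tell it apart.
- marked_low: Low pale wooden turning blank with a dark pencil cross on its top: rough-sawn, irregular eight-sided block, 67 x 59 mm in plan, 36 mm high, 0.07 kg. Narrowest, 58 mm between two flat sides, along the line 44 degrees anticlockwise (seen from above) of its x axis, so best gripped along that line. Origin: centre of its underside; z up through the crossed face.
- plain_thick: Look-alike, stays where it is: pale eight-sided wooden blank with NO pencil cross, 58 x 61 x 36 mm high. Origin: centre of its underside. It, the two crossed blanks, the wedge and the cup start in any order, at least 115 mm apart, on the open bench to the left of the tray.
- plain_thin: Look-alike, stays where it is: pale eight-sided wooden blank with NO pencil cross, 68 x 70 x 31 mm high. It starts alone to the right of the tray. Origin: centre of its underside.
- wedge: Plain wooden wedge lying flat, 85 mm long, 32 mm wide, 26 mm high at the thick end and sloping straight down to 4 mm at the thin end; 35 g; its long sides are upright, so it is gripped across its width, a little toward the thick end. Its length runs 10 degrees clockwise (seen from above) of its x axis, with the thin end at +x. Origin: middle of its length and width, on the underside; z up.
- sample_cup: Finished sample cup, turned in pale wood, open top, on a narrow foot: 66 mm diameter over the rim and upper half (from 26 mm up to the rim), 46 mm over the foot, 68 mm high, 0.07 kg; gripped from above across its upper half. Among the loose pieces left of the tray (like things far back at the right do not count). Origin: centre of its foot, on the underside; z up.
- pad_blue: Blue square pad, 84 x 84 x 3 mm, place of the tall marked blank. One of four pads fixed in two rows of two, in any order, 105 mm between neighbours' centres, in a shallow square wooden job tray, 236 x 236 mm outside, that is fixed lying across steel bars. The tray's floor is 20.5 mm above the bench, the pads' tops 23.5 mm, the tray's 6 mm wide lip all round 25.5 mm. Origin: centre of the pad's underside, 20.5 mm above the bench; x and y parallel to the tray's sides, z up.
- pad_yellow: Yellow square pad, 84 x 84 x 3 mm, place of the low marked blank; in the same tray. Origin and axes as for the blue pad; top 23.5 mm above the bench.
- pad_long: White oblong pad, 106 mm along its x by 54 mm along its y, 3 mm thick, place of the wedge; in the same tray. Origin and axes as for the blue pad; top 23.5 mm above the bench.
- pad_round: Green round pad, 90 mm diameter, 3 mm thick, place of the sample cup; in the same tray. Origin and axes as for the blue pad; top 23.5 mm above the bench.
Not all that is in view belongs to the job. What is shaped like the marked_tall but orange is not meant.

How it is judged:
By the outcome, as a careful person would: the job done as asked, in the order asked, and still so for the second after the job is handed in, with the robot touching nothing.
It also fails if it takes over 109 s, if anything falls off the work surface, if the arm or the gripper's body presses on something with over 40 N, if the wrist force passes 120 N, or if a joint passes its speed limit or range.

## Working session

There is one attempt and no reset: what is moved stays moved. The work goes in short steps, Python scripts to look and compute and a tool call to move; the robot and the scene stay as the last step left them, time stands still between calls to the robot, and variables do not carry over. Pictures are saved under pics/ and viewed, and the job is handed in when it is done.

Besides the shell and the picture viewer there is one more tool, called after ">>>" as name(argument=value, ...), one argument or row to a line, values as JSON. carry_out: Moves the arm, as the interface text tells. Its arguments: {"type":"object","properties":{"commands":{"type":"array"},"squeeze":{"type":"number"}},"required":["commands"]}

```bash
ls; mkdir -p pics; python3 - <<'E'
from rig import bot, vision
import cv2, numpy as np
s=bot.read_state(); print({k:np.round(v,3) for k,v in s.items()}, bot.finger_overhang)
for n in ("side","top"):
    p=vision.snapshot(n); cv2.imwrite(f"pics/{n}0.png",p["img"]); print(n,p["shot"],p["camera_matrix"],p["distortion"],np.round(p["cam_to_world"],3))
    np.savez(f"{n}0.npz",**{k:p[k] for k in("img","range_z","camera_matrix","distortion","cam_to_world")})
E
```

```text
pics
{'time': np.float64(0.0), 'joint_pos': array([-1.295,  0.351,  1.652,  0.   ,  1.139, -0.085]), 'qvel': array([-0.001,  0.   ,  0.001,  0.002, -0.   , -0.   ]), 'joint_torque': array([-0.000e+00, -5.061e+01, -2.914e+01, -0.000e+00,  5.000e-03,
       -0.000e+00]), 'ee_pos': array([ 194.093, -514.255,  238.741]), 'ee_rot': array([ 0.402,  0.582, -0.402,  0.581]), 'ft_force': array([-0.119,  0.215, -0.16 ]), 'ft_torque': array([-0.036, -0.001, -0.013]), 'gripper_width': np.float64(85.397)} 8.0
side 1 [[555.61389343   0.         329.47752493]
 [  0.         555.61389343 245.049803  ]
 [  0.           0.           1.        ]] [-0.133908  0.        0.        0.        0.      ] [[-9.970000e-01 -3.100000e-02  7.500000e-02  4.058590e+02]
 [-8.000000e-02  5.510000e-01 -8.300000e-01  1.184366e+03]
 [-1.600000e-02 -8.340000e-01 -5.520000e-01  8.403180e+02]
 [ 0.000000e+00  0.000000e+00  0.000000e+00  1.000000e+00]]
top 2 [[498.02627554   0.         322.14665001]
 [  0.         498.02627554 240.31078936]
 [  0.           0.           1.        ]] [-0.08393261  0.          0.          0.          0.        ] [[ 1.500000e-02 -9.840000e-01  1.800000e-01  2.663530e+02]
 [-1.000000e+00 -1.100000e-02  2.400000e-02 -1.021300e+01]
 [-2.200000e-02 -1.810000e-01 -9.830000e-01  1.412886e+03]
 [ 0.000000e+00  0.000000e+00  0.000000e+00  1.000000e+00]]
```

View pics/top0.png

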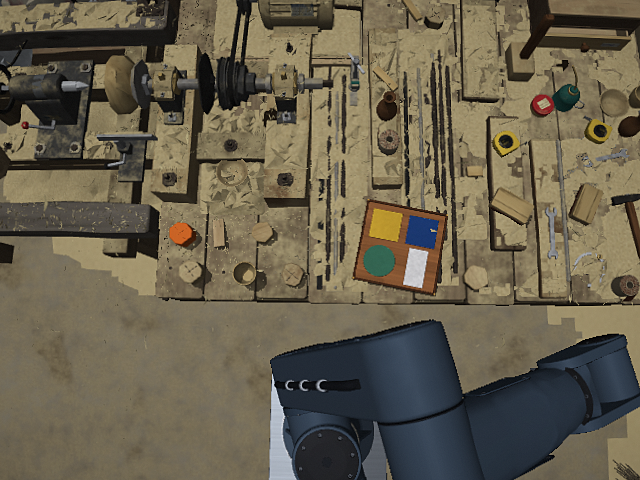

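View pics/side0.png

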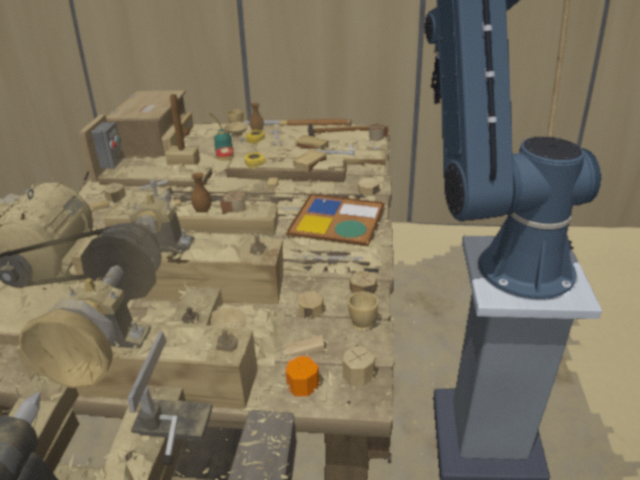

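Top view: orange decoy at (181,234), wedge (219,234), octagon (262,232), octagons (190,270) and (294,274), cup (245,272), tray around (402,247), and a lone blank (476,277). I'll crop closer.

```bash
python3 - <<'E'
import cv2
t=cv2.imread("pics/top0.png"); s=cv2.imread("pics/side0.png")
cv2.imwrite("pics/tc.png",cv2.resize(t[210:300,160:320],None,fx=5,fy=5,interpolation=cv2.INTER_CUBIC))
cv2.imwrite("pics/tc2.png",cv2.resize(t[190:310,340:500],None,fx=5,fy=5,interpolation=cv2.INTER_CUBIC))
cv2.imwrite("pics/sc.png",cv2.resize(s[260:410,260:410],None,fx=4,fy=4,interpolation=cv2.INTER_CUBIC))
E
```

```text
(no output)
```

View pics/tc.png

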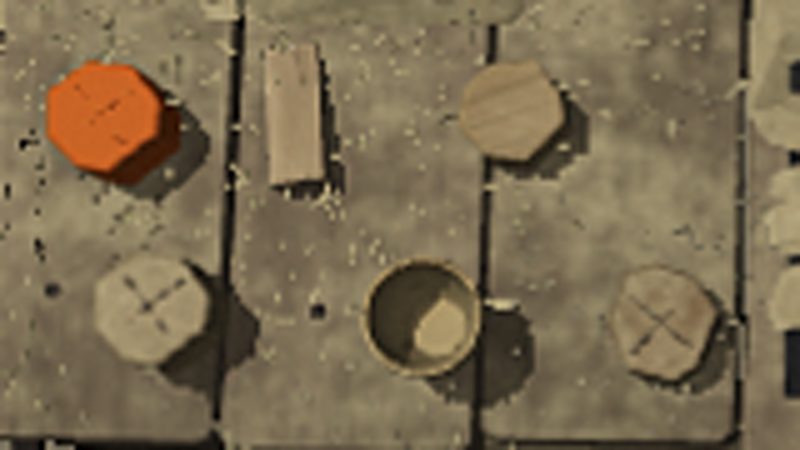

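View pics/tc2.png

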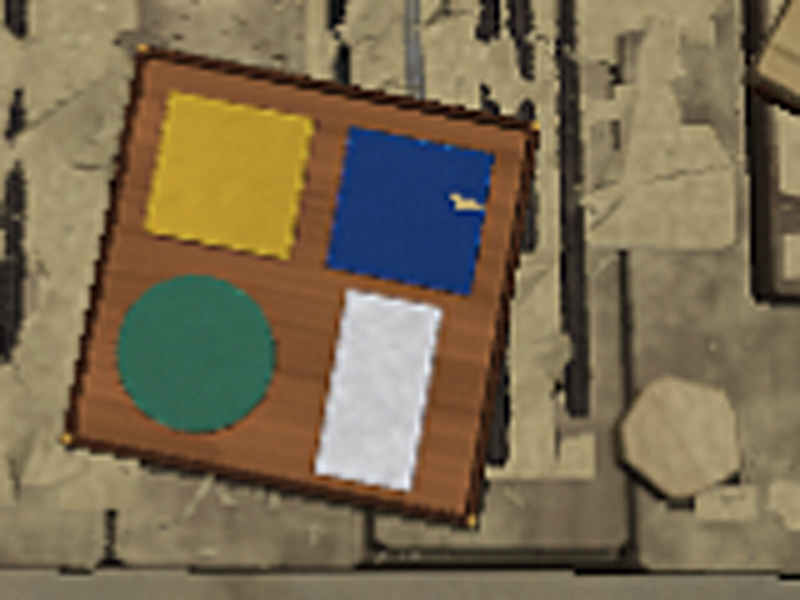

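View pics/sc.png

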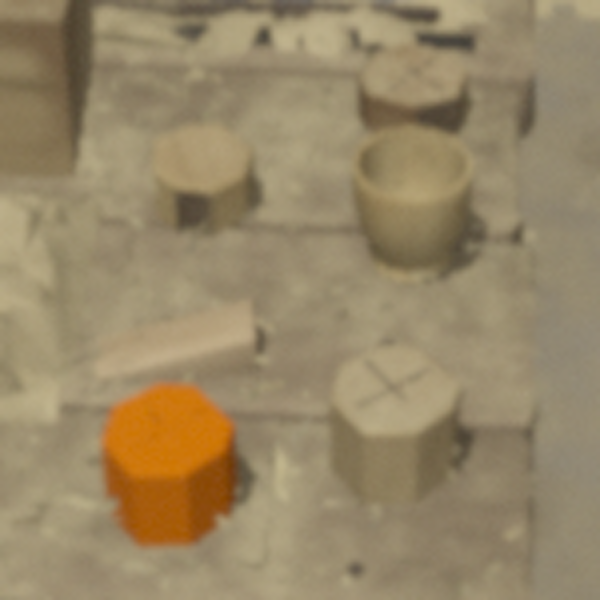

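```bash
cat > h.py <<'E'
import cv2, numpy as np
from scipy.spatial.transform import Rotation as R
def rays(p,uv):
    n=cv2.undistortPoints(np.asarray(uv,float).reshape(-1,1,2),p["camera_matrix"],p["distortion"]).reshape(-1,2)
    return np.c_[n,np.ones(len(n))]
def onplane(p,uv,z):
    T=p["cam_to_world"]; d=rays(p,uv)@T[:3,:3].T; o=T[:3,3]
    s=(z-o[2])/d[:,2]; return o+d*s[:,None]
def deproj(p,uv):
    uv=np.asarray(uv); T=p["cam_to_world"]; z=p["range_z"][uv[:,1].astype(int),uv[:,0].astype(int)]
    w=(rays(p,uv)*z[:,None])@T[:3,:3].T+T[:3,3]; return w[z>0]
def pix(reg):
    v,u=np.nonzero(reg); return np.c_[u,v]
E
python3 - <<'E'
from rig import bot, vision
from h import *
import pickle
out={}
for n in ("top","side"):
    p=vision.snapshot(n)
    for th in ["marked_tall","marked_low","plain_thick","plain_thin","wedge","sample_cup","pad_blue","pad_yellow","pad_long","pad_round"]:
        r=vision.trace(p,th)
        for d in r[:5]:
            m=pix(d["region"]); w=deproj(p,m)
            print(n,th,round(d["conf"],2),d["box"],len(m),"med",np.round(np.median(w,0),1),"z95",np.round(np.percentile(w[:,2],[5,95]),1))
        out[n,th]=r
    out[n]=p
pickle.dump(out,open("o.pkl","wb"))
E
```

```text
top marked_tall 0.79 [182.5, 262.0, 25.3, 21.1] 504 med [421.9 385.9  49.8] z95 [ 5.1 55.5]
top marked_tall 0.73 [171.1, 220.2, 26.6, 26.9] 497 med [531.3 420.3  50. ] z95 [ 4. 56.]
top marked_tall 0.64 [233.3, 259.7, 22.4, 26.2] 470 med [423.4 240.8  29.6] z95 [10.6 68.1]
top marked_tall 0.16 [212.6, 219.2, 14.8, 30.2] 326 med [537.7 323.3  14.5] z95 [ 2.  25.2]
top plain_thick 0.72 [250.6, 225.1, 23.1, 19.9] 353 med [538.4 192.4  34.6] z95 [18.9 39.6]
top plain_thin 0.88 [459.1, 269.5, 28.9, 20.7] 473 med [ 420.  -405.1   28.3] z95 [14.4 33.9]
top wedge 0.75 [211.0, 217.7, 13.3, 32.8] 346 med [539.4 322.4  13.9] z95 [ 0.4 25.1]
top wedge 0.66 [364.5, 246.7, 31.1, 32.2] 765 med [ 464.7 -136.8   22.3] z95 [17.1 26.7]
top wedge 0.42 [249.2, 222.4, 24.6, 22.6] 374 med [539.  192.4  34.4] z95 [12.5 39.6]
top sample_cup 0.78 [232.1, 262.3, 25.5, 21.5] 434 med [423.7 241.2  25.1] z95 [10.5 67.6]
top pad_blue 0.61 [406.7, 216.1, 32.4, 35.2] 887 med [ 548.6 -257.3   22.2] z95 [17.  26.8]
top pad_yellow 0.92 [373.9, 209.0, 31.1, 30.6] 825 med [ 568.1 -154.6   22.2] z95 [17.5 26.9]
top pad_lo
[... 862 characters left out ...]
0, 21.7] 327 med [ 419.6 -388.5   25.1] z95 [ 2.6 30.6]
side wedge 0.81 [283.7, 337.3, 45.3, 20.8] 593 med [538.8 333.1  12.5] z95 [ 2.1 24. ]
side sample_cup 0.94 [346.5, 291.5, 33.8, 39.9] 936 med [420.7 248.9  49.2] z95 [ 7.1 68.2]
side pad_blue 0.89 [305.6, 199.5, 37.6, 15.6] 398 med [ 550.7 -253.6   21.5] z95 [18.6 24.5]
side pad_yellow 0.83 [300.5, 215.0, 32.7, 18.2] 474 med [ 568.6 -151.    21.5] z95 [18.4 24.4]
side pad_long 0.81 [337.5, 202.7, 43.0, 18.1] 387 med [ 449.6 -235.5   21.4] z95 [17.8 24.8]
side pad_long 0.61 [343.1, 347.8, 29.1, 37.7] 1113 med [423.6 410.7  48.3] z95 [ 3.4 53.2]
side pad_round 0.67 [336.1, 218.0, 30.0, 19.2] 401 med [ 465.4 -131.1   21.7] z95 [18.7 24.4]
```

```bash
cat > fit.py <<'E'
from h import *
import pickle
o=pickle.load(open("o.pkl","rb"))
# pads by colour
p=o["top"]; hsv=cv2.cvtColor(p["img"],cv2.COLOR_BGR2HSV)
def padc(p,th,n):
    best=[d for d in o[n,th]][0]["region"].astype(np.uint8)
    hsv=cv2.cvtColor(p["img"],cv2.COLOR_BGR2HSV)
    med=np.median(p["img"][cv2.erode(best,np.ones((7,7)))>0],0)
    roi=cv2.dilate(best,np.ones((13,13)))>0
    m=(roi&(np.linalg.norm(p["img"].astype(float)-med,axis=2)<55)).astype(np.uint8)
    m=cv2.morphologyEx(m,cv2.MORPH_CLOSE,np.ones((5,5)))
    k,l,st,ce=cv2.connectedComponentsWithStats(m); i=1+np.argmax(st[1:,4]); m=l==i
    w=onplane(p,pix(m),23.5)[:,:2]
    hull=cv2.minAreaRect(w.astype(np.float32))
    return w.mean(0),hull,m.sum()
for n in("top","side"):
    C={}
    for th in ["pad_blue","pad_yellow","pad_long","pad_round"]:
        c,h,a=padc(o[n],th,n); C[th]=c; print(n,th,np.round(c,1),a,[np.round(x,1) for x in h])
    A=np.array([C["pad_yellow"],C["pad_blue"],C["pad_round"],C["pad_long"]])
    mdl=np.array([[52.5,52.5],[52.5,-52.5],[-52.5,52.5],[-52.5,-52.5]])
    c=A.mean(0); H=mdl.T@(A-c); U,S,V=np.linalg.svd(H); Rm=(U@V).T
    print(n,"centre",c,"ang",np.degrees(np.arctan2(Rm[1,0],Rm[0,0])),"resid",np.round(A-(mdl@Rm.T+c),1).tolist()); print(np.round(mdl@Rm.T+c,1).tolist())
E
python3 fit.py
```

```text
top pad_blue [ 549.2 -258.3] 837 [array([ 549.5, -258.3]), array([82.9, 83. ]), np.float64(79.1)]
top pad_yellow [ 568.8 -155.2] 852 [array([ 569. , -155.1]), array([85.2, 83.4]), np.float64(79.4)]
top pad_long [ 445.6 -237.8] 697 [array([ 446. , -237.9]), array([ 52.7, 104.2]), np.float64(79.2)]
top pad_round [ 465.7 -135.7] 796 [array([ 465.3, -135.3]), array([88.2, 87.3]), np.float64(0.0)]
top centre [ 507.33644366 -196.77272708] ang -10.936592088232342 resid [[-0.0, -0.0], [0.3, -0.0], [-0.1, -0.4], [-0.2, 0.5]]
[[568.8, -155.2], [548.9, -258.3], [465.8, -135.3], [445.8, -238.4]]
side pad_blue [ 550.1 -253. ] 373 [array([ 550.8, -254.1]), array([82.9, 81.5]), np.float64(79.9)]
side pad_yellow [ 570.2 -151.5] 505 [array([ 570.2, -152.8]), array([90.6, 86.6]), np.float64(78.6)]
side pad_long [ 447.4 -234.9] 344 [array([ 447.6, -235.2]), array([ 57.1, 105.2]), np.float64(79.5)]
side pad_round [ 466.5 -131.5] 455 [array([ 465.7, -132.5]), array([86.8, 90. ]), np.float64(3.2)]
side centre [ 508.53688777 -192.69749971] ang -10.651684841949779 resid [[0.4, -0.6], [-0.4, 1.0], [-0.1, -0.1], [0.1, -0.3]]
[[569.8, -150.8], [550.4, -254.0], [466.6, -131.4], [447.2, -234.6]]
```

```bash
cat > fit2.py <<'E'
from h import *
import pickle
o=pickle.load(open("o.pkl","rb"))
B={"marked_tall":((422,388),53),"marked_low":((424,113),36),"wedge":((538,323),14),"sample_cup":((423,245),68)}
u,v=np.meshgrid(np.arange(640),np.arange(480)); uv=np.c_[u.ravel(),v.ravel()]
for n in("top","side"):
    p=o[n]; z=p["range_z"][uv[:,1],uv[:,0]]; T=p["cam_to_world"]
    W=(rays(p,uv)*z[:,None])@T[:3,:3].T+T[:3,3]
    for k,(c,h) in B.items():
        near=(np.hypot(W[:,0]-c[0],W[:,1]-c[1])<58)&(z>0)
        lo={"wedge":5}.get(k,h-10 if k!="sample_cup" else 35)
        s=near&(W[:,2]>lo); q=W[s]; 
        k_,l,st,_=cv2.connectedComponentsWithStats(s.reshape(480,640).astype(np.uint8)); i=1+np.argmax(st[1:,4]); s=(l==i).ravel(); q=W[s]
        hull=cv2.convexHull(q[:,:2].astype(np.float32))[:,0]
        a=np.radians(np.arange(0,180,10)); wd=[np.ptp(hull@[np.cos(t),np.sin(t)]) for t in a]
        r=cv2.minAreaRect(hull); ce,rad=cv2.minEnclosingCircle(hull)
        print(n,k,"mean",np.round(q.mean(0),1),"N",s.sum(),"rect",[np.round(x,1) for x in r],"circ",np.round(ce,1),round(rad,1))
        print("   w",np.round(wd,0).tolist(), "zmax",np.percentile(q[:,2],98).round(1), "bench",np.percentile(W[near,2],5).round(1))
E
python3 fit2.py
```

```text
top marked_tall mean [423.6 391.   51. ] N 397 rect [array([423.8, 391.2]), array([57.5, 59.8]), np.float64(38.2)] circ [424.1 391.6] 32.8
   w [62.0, 63.0, 63.0, 60.0, 58.0, 61.0, 64.0, 64.0, 64.0, 63.0, 64.0, 64.0, 62.0, 60.0, 61.0, 63.0, 63.0, 62.0] zmax 57.0 bench -747.9
top marked_low mean [423.  106.1  32.8] N 374 rect [array([422.6, 106.5]), array([56.7, 61.1]), np.float64(70.4)] circ [422.4 108.3] 32.9
   w [62.0, 64.0, 65.0, 66.0, 65.0, 63.0, 60.0, 57.0, 59.0, 59.0, 59.0, 59.0, 59.0, 61.0, 61.0, 61.0, 61.0, 61.0] zmax 38.9 bench -744.5
top wedge mean [536.  323.1  15.3] N 306 rect [array([540.3, 324.3]), array([106.6,  36.1]), np.float64(12.6)] circ [541.7 318.3] 53.6
   w [104.0, 106.0, 107.0, 106.0, 101.0, 93.0, 85.0, 76.0, 65.0, 52.0, 38.0, 43.0, 53.0, 63.0, 72.0, 79.0, 89.0, 98.0] zmax 26.8 bench -6.3
top sample_cup mean [422.7 239.2  56.8] N 217 rect [array([419.9, 234.7]), array([64.2, 65.5]), np.float64(74.1)] circ [420.  234.9] 33.3
   w [65.0, 65.0, 65.0, 66.0, 66.0, 65.0, 66.0, 65.0, 65.0, 66.0, 66.0, 66.0, 66.0, 66.0, 66.0, 65.0, 66.0, 65.0] zmax 71.6 bench -742.7
[... 402 characters left out ...]
.2 112.5] 33.1
   w [63.0, 65.0, 65.0, 65.0, 65.0, 64.0, 61.0, 58.0, 60.0, 61.0, 61.0, 61.0, 61.0, 62.0, 62.0, 61.0, 60.0, 61.0] zmax 36.1 bench -751.4
side wedge mean [536.2 328.9  14.2] N 543 rect [array([538.1, 319.7]), array([102.5,  55.9]), np.float64(17.4)] circ [536.9 323.8] 51.4
   w [98.0, 102.0, 102.0, 103.0, 101.0, 96.0, 89.0, 80.0, 73.0, 66.0, 59.0, 56.0, 56.0, 65.0, 73.0, 79.0, 84.0, 92.0] zmax 25.9 bench -2.9
side sample_cup mean [421.2 237.7  54.4] N 702 rect [array([421. , 237.3]), array([68. , 65.5]), np.float64(74.9)] circ [420.6 236.5] 36.2
   w [64.0, 65.0, 65.0, 66.0, 68.0, 70.0, 70.0, 69.0, 69.0, 71.0, 72.0, 71.0, 70.0, 69.0, 67.0, 67.0, 66.0, 66.0] zmax 69.9 bench -3.0
```

```bash
cat >> fit2.py <<'E'
print("----")
for n in("top","side"):
    p=o[n]
    for k in ("marked_tall","marked_low"):
        c,h=B[k]
        z=p["range_z"][uv[:,1],uv[:,0]]; T=p["cam_to_world"]; W=(rays(p,uv)*z[:,None])@T[:3,:3].T+T[:3,3]
        s=(np.hypot(W[:,0]-c[0],W[:,1]-c[1])<45)&(W[:,2]>h-9)
        hull=cv2.convexHull(onplane(p,uv[s],h)[:,:2].astype(np.float32))[:,0]
        ang=np.arange(20,90,4); print(n,k,[(int(t),round(float(np.ptp(hull@[np.cos(np.radians(t)),np.sin(np.radians(t))])),1)) for t in ang])
    d=[x for x in o[n,"wedge"]][0]["region"].astype(np.uint8)
    px=pix(d); w=deproj(p,px); r=cv2.minAreaRect(w[:,:2].astype(np.float32)); print(n,"wedge",[np.round(x,1) for x in r], np.round(w.mean(0),1))
    q=w-w.mean(0); e,V=np.linalg.eigh(np.cov(q[:,:2].T)); print("  pca",np.degrees(np.arctan2(*V[::-1,1])), np.ptp(q[:,:2]@V[:,1]),np.ptp(q[:,:2]@V[:,0]))
    x,y,ww,hh=[int(t) for t in o[n,"wedge"][0]["box"]]
    im=cv2.resize(p["img"][y-10:y+hh+10,x-10:x+ww+10],None,fx=9,fy=9,interpolation=cv2.INTER_CUBIC)
    m=cv2.resize(d[y-10:y+hh+10,x-10:x+ww+10],None,fx=9,fy=9,interpolation=cv2.INTER_NEAREST)
    cs,_=cv2.findContours(m,0,2); cv2.drawContours(im,cs,-1,(0,0,255),1); cv2.imwrite(f"pics/w_{n}.png",im)
E
python3 fit2.py | sed -n '/----/,$p'
```

```text
----
top marked_tall [(20, 62.7), (24, 62.1), (28, 61.2), (32, 60.4), (36, 59.5), (40, 59.2), (44, 60.2), (48, 61.5), (52, 63.0), (56, 64.1), (60, 64.9), (64, 65.4), (68, 65.6), (72, 65.5), (76, 65.0), (80, 64.5), (84, 64.2), (88, 63.6)]
top marked_low [(20, 64.9), (24, 65.2), (28, 65.4), (32, 65.5), (36, 65.4), (40, 64.9), (44, 64.1), (48, 63.2), (52, 62.0), (56, 60.6), (60, 59.3), (64, 58.0), (68, 56.7), (72, 57.3), (76, 58.1), (80, 58.7), (84, 58.9), (88, 58.9)]
top wedge [array([544.4, 327.1]), array([90. , 38.3]), np.float64(7.7)] [540.5 322.8  13.4]
  pca -170.9044857520583 89.72752974177126 39.413876389672296
side marked_tall [(20, 66.1), (24, 66.0), (28, 65.6), (32, 64.8), (36, 63.7), (40, 62.8), (44, 64.1), (48, 65.4), (52, 66.5), (56, 67.2), (60, 67.7), (64, 68.4), (68, 68.8), (72, 68.8), (76, 68.9), (80, 68.9), (84, 68.5), (88, 68.6)]
side marked_low [(20, 65.9), (24, 66.4), (28, 66.5), (32, 66.4), (36, 66.9), (40, 67.4), (44, 67.5), (48, 67.3), (52, 66.8), (56, 66.2), (60, 65.4), (64, 64.5), (68, 64.3), (72, 64.1), (76, 64.0), (80, 64.1), (84, 64.3), (88, 64.3)]
side wedge [array([546.6, 320.9]), array([84.9, 57.8]), np.float64(16.6)] [540.  330.4  12.7]
  pca -176.6628954286988 85.2628649684122 59.4719452125488
```

```bash
python3 - <<'E'
import cv2,numpy as np
a=cv2.imread("pics/w_top.png");b=cv2.imread("pics/w_side.png")
H=max(a.shape[0],b.shape[0]);f=lambda i:cv2.copyMakeBorder(i,0,H-i.shape[0],0,0,cv2.BORDER_CONSTANT)
c=np.hstack([f(a),f(b)]);s=min(1,800/c.shape[1],600/c.shape[0]);cv2.imwrite("pics/w.png",cv2.resize(c,None,fx=s,fy=s))
E
```

```text
(no output)
```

View pics/w.png

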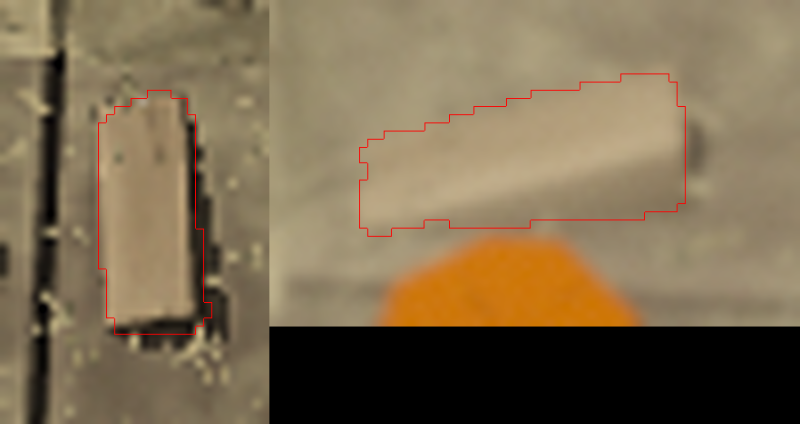

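```bash
python3 - <<'E'
from h import *
import pickle
o=pickle.load(open("o.pkl","rb")); p=o["top"]
g=lambda a:(np.array(a,float)+.5)/5-.5+[160,210]
k=onplane(p,g([(270,186),(323,180)]),26)[:,:2]; t=onplane(p,g([(266,49),(317,44)]),4)[:,:2]
print(k,t); a=k.mean(0);b=t.mean(0); d=b-a; print("mid",(a+b)/2,"len",np.linalg.norm(d),"ang",np.degrees(np.arctan2(d[1],d[0])), "w",np.linalg.norm(k[0]-k[1]),np.linalg.norm(t[0]-t[1]))
for e in (k[1]-k[0],t[1]-t[0],t[0]-k[0],t[1]-k[1]): print(np.degrees(np.arctan2(e[1],e[0])))
E
```

```text
[[498.35496069 333.26322028]
 [502.17697661 302.87206396]] [[583.28138153 345.57282806]
 [586.53136545 315.52617915]]
mid [542.58617107 324.30857286] len 85.55580048869595 ang 8.388905637391153 w 30.63054339032827 30.221904411364143
-82.83206805852369
-83.82662526008451
8.247266281117888
8.53140124098387
```

```bash
cat >> h.py <<'E'
def yaw(s):
    M=R.from_quat(s["ee_rot"]).as_matrix(); return np.degrees(np.arctan2(M[1,2],M[0,2])), M[:,0]
def rel(s,x,y,z,jaw):
    R0=R.from_quat(s["ee_rot"]); p0=np.array(s["ee_pos"])
    j=np.radians(jaw); X=np.array([0,0,-1.]); Z=np.array([np.cos(j),np.sin(j),0]); Y=np.cross(Z,X)
    R1=R.from_matrix(np.c_[X,Y,Z])
    sh=R0.inv().apply(np.array([x,y,z])-p0)/1000; rv=(R0.inv()*R1).as_rotvec(degrees=True)
    return np.round(sh,4).tolist()+np.round(rv,2).tolist()
def show(*tg):
    from rig import bot
    s=bot.read_state(); print("t",round(float(s["time"]),2),"pos",np.round(s["ee_pos"],1),"yaw",np.round(yaw(s)[0],1),"q",np.round(s["joint_pos"],2),"w",round(float(s["gripper_width"]),1),"F",np.round(s["ft_force"],1))
    for t in tg: print(t,rel(s,*t))
E
python3 -c "
from h import *
show((450,-100,220,20),(424.7,393,220,40),(424.7,393,220,-140),(450,-100,220,-140))"
```

```text
t 1.2 pos [ 194.2 -514.5  239.3] yaw -69.3 q [-1.29  0.35  1.65  0.    1.14 -0.08] w 85.4 F [ 1.1 -0.1  0.3]
(450, -100, 220, 20) [0.0193, 0.3857, -0.2975, -89.33, -0.0, -0.0]
(424.7, 393, 220, 40) [0.0193, 0.5361, -0.7677, -109.33, 0.0, -0.0]
(424.7, 393, 220, -140) [0.0193, 0.5361, -0.7677, 70.67, -0.0, -0.0]
(450, -100, 220, -140) [0.0193, 0.3857, -0.2975, 70.67, -0.0, -0.0]
```

Choice for the first reach. These could be taken for the tall marked blank (top-view pixels):
- The orange one at (181,234) is a decoy.
- The pale one at (190,270) has a cross and a depth height of about 53 mm. This is the one I choose.
- The crossed one at (294,274) is about 36 mm high, so it is the low one.
- The uncrossed one at (262,232) is plain_thick, and the uncrossed one at (476,277) is plain_thin.

The close crops above confirmed the crosses.

>>> carry_out(
  commands=[
    [[0.01,0.05,-0.035,-10,0,0,0.085],[0.02,0.1,-0.07,-20,0,0,0.085],[0.02,0.15,-0.105,-30,0,0,0.085],[0.02,0.2,-0.14,-40,0,0,0.085],[0.02,0.245,-0.175,-50,0,0,0.085],[0.02,0.29,-0.21,-60,0,0,0.085],[0.02,0.335,-0.25,-70,0,0,0.085],[0.02,0.375,-0.29,-80,0,0,0.085]],
  ],
  squeeze=40,
)

```text
time: 2.2
ee_pos: [443.5, -109.0, 219.5]
ee_rot: [-0.068, 0.704, 0.068, 0.704]
ft_force: [0.4, -0.7, 0.1]
gripper_width: 85.0
```

```bash
python3 -c "
from h import *
show((424.7,393,180,40),(424.7,393,100,40))"
```

```text
t 2.2 pos [ 443.5 -109.   219.5] yaw 11.0 q [-0.34  0.2   1.9  -0.    1.03 -0.54] w 85.0 F [ 0.4 -0.7  0.1]
(424.7, 393, 180, 40) [0.0394, 0.4964, 0.0774, -28.99, 0.03, 0.03]
(424.7, 393, 100, 40) [0.1194, 0.4964, 0.0773, -28.99, 0.03, 0.03]
```

>>> carry_out(
  commands=[
    [[0.02,0.06,0.01,-5,0,0,0.085],[0.04,0.12,0.02,-10,0,0,0.085],[0.04,0.18,0.03,-15,0,0,0.085],[0.04,0.24,0.04,-20,0,0,0.085],[0.04,0.3,0.05,-25,0,0,0.085],[0.04,0.36,0.06,-29,0,0,0.085],[0.05,0.42,0.07,-29,0,0,0.085],[0.06,0.48,0.075,-29,0,0,0.085]],
  ],
)

```text
time: 3.2
ee_pos: [427.3, 376.9, 159.2]
ee_rot: [-0.24, 0.665, 0.24, 0.665]
ft_force: [1.0, 0.5, 0.5]
gripper_width: 84.8
```

```bash
python3 -c "
from h import *
show((424.7,393,85,40),(424.7,393,14,40))"
```

```text
t 3.2 pos [427.3 376.9 159.2] yaw 39.7 q [ 0.64  0.48  1.67 -0.    0.99 -0.05] w 84.8 F [1.  0.5 0.5]
(424.7, 393, 85, 40) [0.0742, 0.0141, 0.0082, -0.32, 0.05, 0.01]
(424.7, 393, 14, 40) [0.1452, 0.0141, 0.0081, -0.32, 0.05, 0.01]
```

>>> carry_out(
  commands=[
    [[0.03,0.014,0.008,0,0,0,0.085],[0.06,0.014,0.008,0,0,0,0.085],[0.08,0.014,0.008,0,0,0,0.085],[0.1,0.014,0.008,0,0,0,0.085],[0.12,0.014,0.008,0,0,0,0.085],[0.138,0.014,0.008,0,0,0,0.085],[0.145,0.014,0.008,0,0,0,0.085],[0.145,0.014,0.008,0,0,0,0.085]],
  ],
)

```text
time: 4.2
ee_pos: [424.6, 390.6, 14.0]
ee_rot: [-0.24, 0.665, 0.24, 0.665]
ft_force: [-0.7, 0.5, 0.4]
gripper_width: 84.7
```

```bash
python3 -c "
from h import *
show((424.7,393,14,40))
from rig import vision
p=vision.snapshot('side'); cv2.imwrite('pics/s1.png',cv2.resize(p['img'][260:420,240:420],None,fx=4,fy=3.7))"
```

```text
t 4.2 pos [424.6 390.6  14. ] yaw 39.7 q [ 0.66  0.71  1.71 -0.    0.72 -0.03] w 84.7 F [-0.7  0.5  0.4]
(424.7, 393, 14, 40) [0.0, 0.0018, 0.0016, -0.33, -0.03, -0.0]
```

View pics/s1.png

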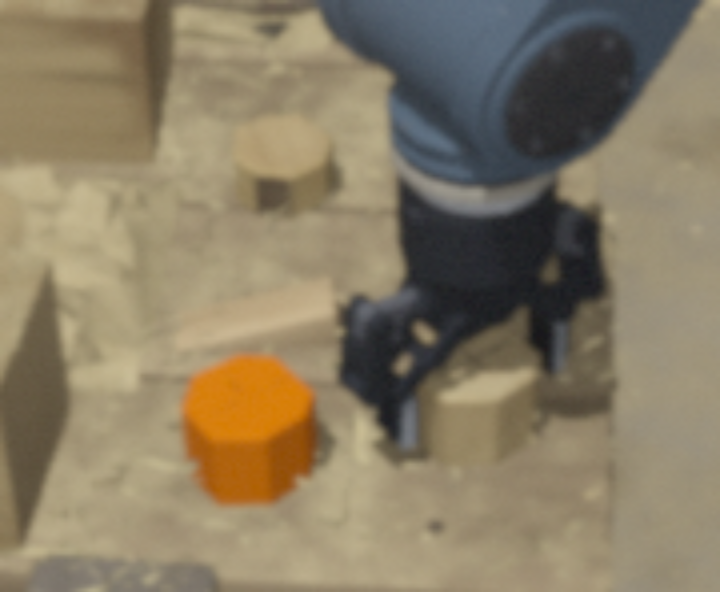

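The fingers straddle the crossed tall blank, at about (470,420) in the crop. I'll close on it.

>>> carry_out(
  commands=[
    [[0,0.001,0.001,0,0,0,0.07],[0,0.001,0.001,0,0,0,0.05],[0,0.001,0.001,0,0,0,0.045],[0,0.001,0.001,0,0,0,0.045],[0,0.001,0.001,0,0,0,0.045],[-0.02,0.001,0.001,0,0,0,0.045],[-0.05,0.001,0.001,0,0,0,0.045],[-0.1,0.001,0.001,0,0,0,0.045]],
  ],
)

```text
time: 5.25
ee_pos: [424.2, 391.5, 115.4]
ee_rot: [-0.24, 0.666, 0.24, 0.664]
ft_force: [1.4, -0.1, -0.6]
gripper_width: 58.9
```

```bash
python3 -c "
from h import *
show((500,50,120,0),(549.6,-256,120,-20))"
```

```text
t 5.25 pos [424.2 391.5 115.4] yaw 39.7 q [ 0.66  0.55  1.68 -0.    0.91 -0.03] w 58.9 F [ 1.4 -0.1 -0.6]
(500, 50, 120, 0) [-0.0043, -0.3112, -0.1597, 39.67, -0.12, 0.04]
(549.6, -256, 120, -20) [-0.004, -0.5784, -0.3168, 59.67, -0.11, 0.06]
```

>>> carry_out(
  commands=[
    [[0,-0.05,-0.027,7,0,0,0.045],[0,-0.1,-0.055,14,0,0,0.045],[0,-0.155,-0.083,21,0,0,0.045],[0,-0.21,-0.112,28,0,0,0.045],[0,-0.265,-0.14,35,0,0,0.045],[0,-0.32,-0.17,42,0,0,0.045],[0,-0.375,-0.2,49,0,0,0.045],[0,-0.43,-0.23,56,0,0,0.045]],
  ],
)

```text
time: 6.25
ee_pos: [522.5, -87.5, 115.7]
ee_rot: [0.102, 0.699, -0.102, 0.7]
ft_force: [0.9, -0.1, -1.3]
gripper_width: 58.9
```

```bash
python3 -c "
from h import *
show((549.6,-256,110,-20))"
```

```text
t 6.25 pos [522.5 -87.5 115.7] yaw -16.6 q [-0.25  0.48  1.81  0.    0.85  0.04] w 58.9 F [ 0.9 -0.1 -1.3]
(549.6, -256, 110, -20) [0.0057, -0.1538, 0.074, 3.44, 0.08, -0.01]
```

>>> carry_out(
  commands=[
    [[0,-0.04,0.02,2,0,0,0.045],[0,-0.08,0.04,3,0,0,0.045],[0,-0.12,0.06,3.4,0,0,0.045],[0,-0.15,0.074,3.4,0,0,0.045],[0.005,-0.15,0.074,3.4,0,0,0.045],[0.03,-0.15,0.074,3.4,0,0,0.045],[0.05,-0.15,0.074,3.4,0,0,0.045],[0.05,-0.15,0.074,3.4,0,0,0.045]],
  ],
)

```text
time: 7.25
ee_pos: [550.3, -249.0, 63.1]
ee_rot: [0.121, 0.698, -0.121, 0.696]
ft_force: [0.3, -0.6, -1.2]
gripper_width: 59.0
```

```bash
python3 -c "
from h import *
show((549.6,-256,38.5,-20))
from rig import vision
p=vision.snapshot('side'); cv2.imwrite('pics/s2.png',cv2.resize(p['img'][130:270,270:430],None,fx=4.5,fy=4.2))"
```

```text
t 7.25 pos [ 550.3 -249.    63.1] yaw -19.7 q [-0.5   0.67  1.63  0.    0.85 -0.16] w 59.0 F [ 0.3 -0.6 -1.2]
(549.6, -256, 38.5, -20) [0.0246, -0.0068, 0.0018, 0.31, -0.17, -0.03]
```

View pics/s2.png

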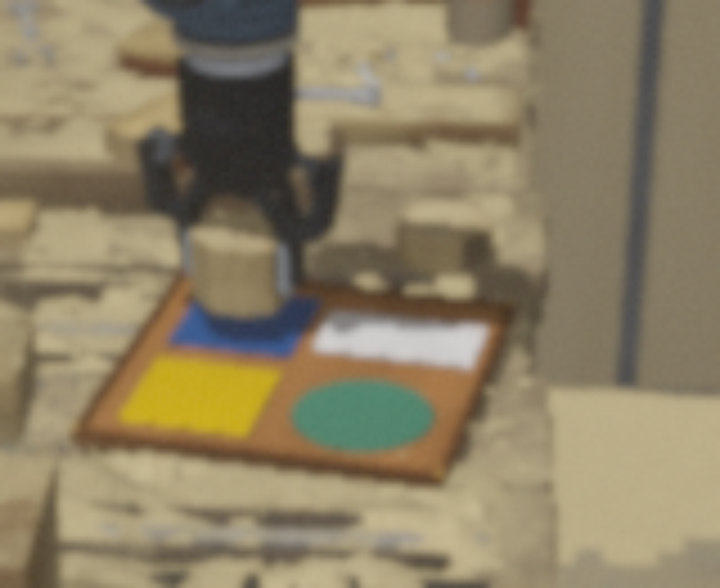

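>>> carry_out(
  commands=[
    [[0.005,-0.006,0.0015,0,0,0,0.045],[0.012,-0.007,0.002,0,0,0,0.045],[0.018,-0.007,0.002,0,0,0,0.045],[0.022,-0.007,0.002,0,0,0,0.045],[0.024,-0.007,0.002,0,0,0,0.045],[0.0245,-0.007,0.002,0,0,0,0.045],[0.0245,-0.007,0.002,0,0,0,0.045],[0.0245,-0.007,0.002,0,0,0,0.045]],
  ],
)

```text
time: 8.3
ee_pos: [550.7, -257.4, 40.0]
ee_rot: [0.121, 0.697, -0.121, 0.697]
ft_force: [0.4, 0.6, -0.1]
gripper_width: 59.0
```

```bash
python3 -c "
from h import *
show((549.6,-256,38,-20))"
```

```text
t 8.3 pos [ 550.7 -257.4   40. ] yaw -19.7 q [-0.51  0.71  1.62  0.    0.81 -0.17] w 59.0 F [ 0.4  0.6 -0.1]
(549.6, -256, 38, -20) [0.002, 0.001, -0.0015, 0.27, 0.02, 0.0]
```

>>> carry_out(
  commands=[
    [[0.0,0.001,-0.001,0,0,0,0.045],[0.0,0.001,-0.001,0,0,0,0.062],[0.0,0.001,-0.001,0,0,0,0.074],[0.0,0.001,-0.001,0,0,0,0.078],[0.0,0.001,-0.001,0,0,0,0.078],[-0.03,0.001,-0.001,0,0,0,0.078],[-0.08,0.001,-0.001,0,0,0,0.078],[-0.13,0.001,-0.001,0,0,0,0.078]],
  ],
)

```text
time: 9.3
ee_pos: [549.8, -256.0, 171.2]
ee_rot: [0.121, 0.697, -0.121, 0.697]
ft_force: [-0.0, -0.2, -0.4]
gripper_width: 78.4
```

```bash
python3 -c "
from h import *
show((423.1,109,130,70),(423.1,109,130,-110))"
```

```text
t 9.3 pos [ 549.8 -256.   171.2] yaw -19.7 q [-0.51  0.53  1.56 -0.    1.05 -0.17] w 78.4 F [-0.  -0.2 -0.4]
(423.1, 109, 130, 70) [0.0413, 0.3008, -0.2424, -89.73, -0.02, -0.02]
(423.1, 109, 130, -110) [0.0413, 0.3008, -0.2424, 90.27, -0.02, 0.02]
```

>>> carry_out(
  commands=[
    [[0,0.035,-0.028,-10,0,0,0.085],[0,0.07,-0.057,-20,0,0,0.085],[0,0.11,-0.086,-30,0,0,0.085],[0,0.145,-0.115,-40,0,0,0.085],[0,0.18,-0.145,-50,0,0,0.085],[0,0.22,-0.175,-60,0,0,0.085],[0,0.255,-0.205,-70,0,0,0.085],[0.02,0.29,-0.235,-80,0,0,0.085]],
  ],
)

```text
time: 10.3
ee_pos: [426.9, 97.6, 150.6]
ee_rot: [-0.357, 0.609, 0.356, 0.612]
ft_force: [0.8, 0.4, -0.1]
gripper_width: 84.8
```

```bash
python3 -c "
from h import *
show((423.1,109,100,70))
from rig import vision
p=vision.snapshot('top'); cv2.imwrite('pics/t3.png',cv2.resize(p['img'][190:310,340:500],None,fx=5,fy=5,interpolation=cv2.INTER_CUBIC))
T=p['cam_to_world']
for d in vision.trace(p,'marked_tall'):
  w=deproj(p,pix(d['region'])); print(d['conf'],d['box'],np.median(w,0))
u,v=np.meshgrid(np.arange(390,460),np.arange(200,270)); w=deproj(p,np.c_[u.ravel(),v.ravel()]); w=w[w[:,2]>64]
h=cv2.convexHull(w[:,:2].astype(np.float32)); print(len(w),w.mean(0),cv2.minAreaRect(h),cv2.minEnclosingCircle(h))"
```

```text
t 10.3 pos [426.9  97.6 150.6] yaw 60.6 q [ 0.12  0.28  2.02  0.    0.85 -0.94] w 84.8 F [ 0.8  0.4 -0.1]
(423.1, 109, 100, 70) [0.0506, 0.009, 0.008, -9.4, 0.1, 0.16]
0.85 [174.0, 222.4, 21.2, 26.6] [529.0939261  419.54956651  49.94715722]
0.83 [411.6, 216.4, 24.1, 24.1] [ 543.56127824 -251.36545003   73.21444053]
428 [ 547.23654172 -253.70136521   73.96096775] ((548.5999755859375, -254.56451416015625), (62.16078186035156, 60.99059295654297), 69.02581024169922) ((547.8975830078125, -254.03871154785156), 33.66929244995117)
```

View pics/t3.png

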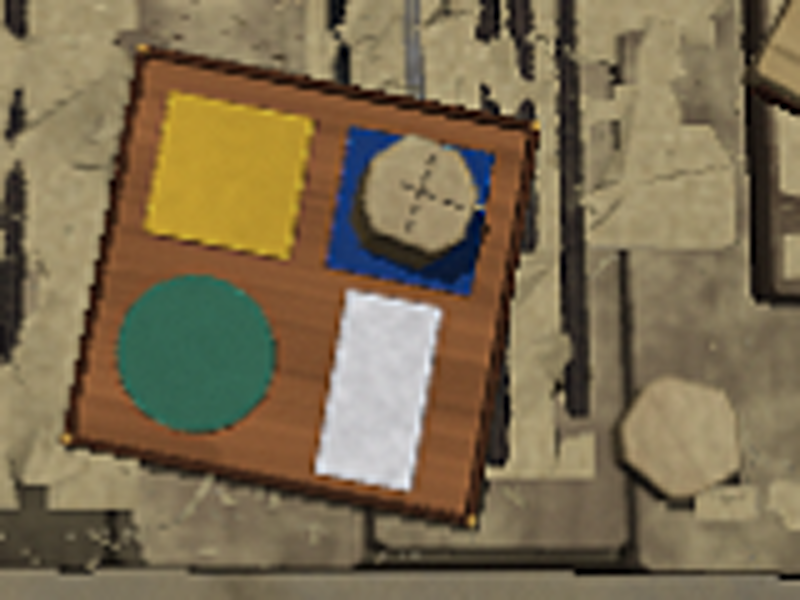

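```bash
cat > chk.py <<'E'
from h import *
from rig import vision
import sys
z0,h=23.5,float(sys.argv[1]); cx,cy=float(sys.argv[2]),float(sys.argv[3])
u,v=np.meshgrid(np.arange(640),np.arange(480)); uv=np.c_[u.ravel(),v.ravel()]
for n in("top","side"):
    p=vision.snapshot(n); z=p["range_z"].ravel(); T=p["cam_to_world"]; W=(rays(p,uv)*z[:,None])@T[:3,:3].T+T[:3,3]
    s=(np.hypot(W[:,0]-cx,W[:,1]-cy)<52)&(z>0)&(W[:,2]>h+z0-8)
    k,l,st,_=cv2.connectedComponentsWithStats(s.reshape(480,640).astype(np.uint8)); s=(l==1+np.argmax(st[1:,4])).ravel()
    t=onplane(p,uv[s],h+z0)[:,:2].astype(np.float32); hl=cv2.convexHull(t); 
    print(n,s.sum(),"meanplane",t.mean(0),"rect",cv2.minAreaRect(hl),"bbox c",(t.min(0)+t.max(0))/2)
E
python3 chk.py 53 549 -255
```

```text
top 411 meanplane [ 547.2003  -253.54828] rect ((547.76220703125, -253.925537109375), (61.20936584472656, 61.51361846923828), 70.55744171142578) bbox c [ 547.3612  -254.22916]
side 192 meanplane [ 548.7842  -241.91736] rect ((548.3964233398438, -241.053466796875), (66.21803283691406, 61.39902114868164), 70.21002197265625) bbox c [ 548.6185  -241.06725]
```

```bash
python3 -c "
from h import *
from rig import vision
p=vision.snapshot('side'); cv2.imwrite('pics/s4.png',cv2.resize(p['img'][150:260,270:430],None,fx=5,fy=5,interpolation=cv2.INTER_CUBIC))
import pickle; pickle.dump(p,open('s4.pkl','wb'))"
```

```text
(no output)
```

View pics/s4.png

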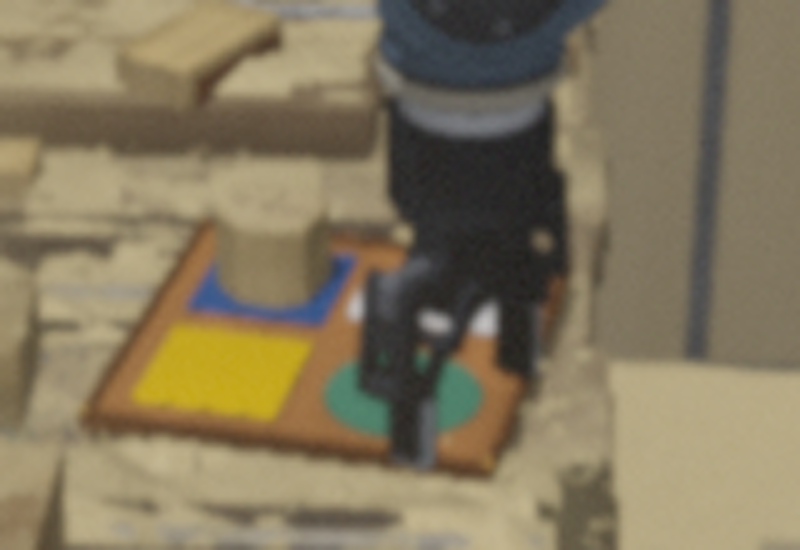

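```bash
python3 -c "
from h import *
import pickle; p=pickle.load(open('s4.pkl','rb'))
g=(np.array([(270,306),(270,322),(215,272),(328,272),(196,307),(326,324),(340,300),(352,260)],float)+.5)/5-.5+[270,150]
print(onplane(p,g,23.5).round(1))"
```

```text
[[ 549.3 -225.7   23.5]
 [ 547.7 -207.1   23.5]
 [ 586.  -264.7   23.5]
 [ 518.2 -268.2   23.5]
 [ 592.7 -222.3   23.5]
 [ 514.9 -206.5   23.5]
 [ 508.7 -234.9   23.5]
 [ 504.7 -283.7   23.5]]
```

```bash
python3 -c "
from h import *
from rig import vision
import pickle
p=vision.snapshot('top'); pickle.dump(p,open('t5.pkl','wb'))
im=cv2.resize(p['img'][205:260,395:450],None,fx=10,fy=10,interpolation=cv2.INTER_CUBIC)
def proj(w):
    T=np.linalg.inv(p['cam_to_world']); c=w@T[:3,:3].T+T[:3,3]
    return cv2.projectPoints(c.reshape(-1,1,3),np.zeros(3),np.zeros(3),p['camera_matrix'],p['distortion'])[0].reshape(-1,2)
def draw(w,col):
    q=((proj(w)-[395,205]+.5)*10-.5).astype(np.int32); cv2.polylines(im,[q],True,col,1)
a=np.radians(-10.9); Rm=np.array([[np.cos(a),-np.sin(a)],[np.sin(a),np.cos(a)]])
c=np.array([549,-258.3]); sq=np.array([[42,42],[42,-42],[-42,-42],[-42,42]])@Rm.T+c
draw(np.c_[sq,np.full(4,23.5)],(255,255,255))
t=np.linspace(0,2*np.pi,60); ci=np.c_[np.cos(t),np.sin(t)]*32.5
for cc,col in(((549,-258.3),(0,0,255)),((548,-254.3),(0,255,0))):
    draw(np.c_[ci+cc,np.full(60,76.5)],col);draw(np.c_[ci+cc,np.full(60,23.5)],col)
cv2.imwrite('pics/ov.png',im)"
```

```text
(no output)
```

View pics/ov.png

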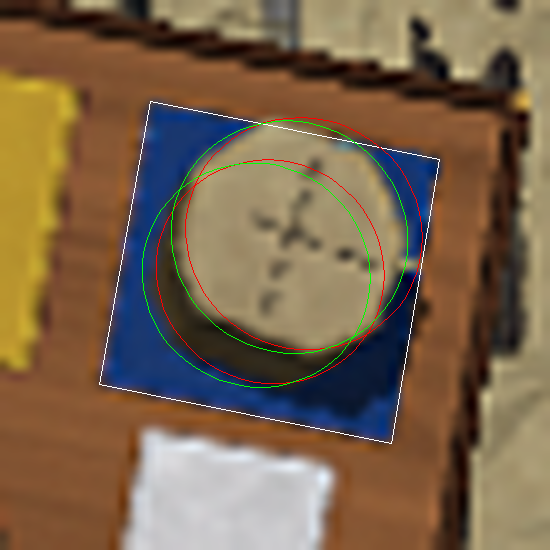

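The tall blank stands on the blue pad, within about 3 mm of centre. The two cameras disagree in sign, so that is within calibration error. Next is the low crossed blank, top-view pixel (294,274).

>>> carry_out(
  commands=[
    [[0.02,0.009,0.008,-9,0,0,0.085],[0.05,0.009,0.008,-9.4,0,0,0.085],[0.08,0.009,0.008,-9.4,0,0,0.085],[0.1,0.009,0.008,-9.4,0,0,0.085],[0.12,0.009,0.008,-9.4,0,0,0.085],[0.13,0.009,0.008,-9.4,0,0,0.085],[0.136,0.009,0.008,-9.4,0,0,0.085],[0.136,0.009,0.008,-9.4,0,0,0.085]],
  ],
)

```text
time: 11.6
ee_pos: [423.0, 107.5, 13.9]
ee_rot: [-0.404, 0.58, 0.404, 0.581]
ft_force: [-0.8, 0.4, -0.5]
gripper_width: 85.2
```

```bash
python3 -c "
from h import *
show((423.1,109,13,70))"
```

```text
t 11.6 pos [423.  107.5  13.9] yaw 69.6 q [ 0.14  0.55  2.08 -0.    0.51 -1.07] w 85.2 F [-0.8  0.4 -0.5]
(423.1, 109, 13, 70) [0.0009, 0.0005, 0.0015, -0.36, 0.0, 0.01]
```

>>> carry_out(
  commands=[
    [[0.001,0,0.001,0,0,0,0.07],[0.001,0,0.001,0,0,0,0.05],[0.001,0,0.001,0,0,0,0.045],[0.001,0,0.001,0,0,0,0.045],[0.001,0,0.001,0,0,0,0.045],[-0.02,0,0.001,0,0,0,0.045],[-0.06,0,0.001,0,0,0,0.045],[-0.1,0,0.001,0,0,0,0.045]],
  ],
)

```text
time: 12.6
ee_pos: [422.9, 108.6, 115.1]
ee_rot: [-0.404, 0.58, 0.404, 0.58]
ft_force: [0.6, 0.3, -0.4]
gripper_width: 56.0
```

```bash
python3 -c "
from h import *
show((569.5,-154,110,10),(569.5,-154,110,-10))"
```

```text
t 12.6 pos [422.9 108.6 115.1] yaw 69.7 q [ 0.14  0.34  2.04  0.    0.76 -1.07] w 56.0 F [ 0.6  0.3 -0.4]
(569.5, -154, 110, 10) [0.005, -0.2287, -0.1953, 59.67, -0.01, -0.01]
(569.5, -154, 110, -10) [0.005, -0.2287, -0.1953, 79.67, -0.02, -0.01]
```

>>> carry_out(
  commands=[
    [[0,-0.035,-0.03,9,0,0,0.045],[0,-0.07,-0.06,18,0,0,0.045],[0,-0.11,-0.09,27,0,0,0.045],[0,-0.145,-0.12,36,0,0,0.045],[0,-0.18,-0.15,45,0,0,0.045],[0,-0.21,-0.18,54,0,0,0.045],[0,-0.2287,-0.195,59.7,0,0,0.045],[0.005,-0.2287,-0.195,59.7,0,0,0.045]],
  ],
)

```text
time: 13.6
ee_pos: [570.3, -154.8, 108.9]
ee_rot: [-0.061, 0.704, 0.061, 0.705]
ft_force: [-0.2, 2.1, -1.2]
gripper_width: 55.9
```

```bash
python3 -c "
from h import *
show((569.5,-154,37.5,10))"
```

```text
t 13.6 pos [ 570.3 -154.8  108.9] yaw 9.9 q [-0.34  0.58  1.65 -0.    0.91 -0.52] w 55.9 F [-0.2  2.1 -1.2]
(569.5, -154, 37.5, 10) [0.0714, 0.001, -0.0007, -0.1, 0.05, 0.03]
```

>>> carry_out(
  commands=[
    [[0.02,0.001,-0.001,0,0,0,0.045],[0.04,0.001,-0.001,0,0,0,0.045],[0.055,0.001,-0.001,0,0,0,0.045],[0.063,0.001,-0.001,0,0,0,0.045],[0.068,0.001,-0.001,0,0,0,0.045],[0.07,0.001,-0.001,0,0,0,0.045],[0.071,0.001,-0.001,0,0,0,0.045],[0.071,0.001,-0.001,0,0,0,0.045]],
  ],
)

```text
time: 14.6
ee_pos: [568.8, -153.0, 38.0]
ee_rot: [-0.062, 0.704, 0.061, 0.705]
ft_force: [0.4, 0.0, -1.2]
gripper_width: 55.6
```

```bash
python3 -c "
from h import *
show((569.5,-154,37,10))"
```

```text
t 14.6 pos [ 568.8 -153.    38. ] yaw 10.0 q [-0.34  0.69  1.68  0.    0.78 -0.52] w 55.6 F [ 0.4  0.  -1.2]
(569.5, -154, 37, 10) [0.001, -0.0011, 0.0005, -0.03, 0.02, 0.01]
```

>>> carry_out(
  commands=[
    [[0.001,-0.001,0,0,0,0,0.045],[0.001,-0.001,0,0,0,0,0.045],[0.001,-0.001,0,0,0,0,0.058],[0.001,-0.001,0,0,0,0,0.07],[0.001,-0.001,0,0,0,0,0.078],[0.001,-0.001,0,0,0,0,0.078],[-0.04,-0.001,0,0,0,0,0.078],[-0.1,-0.001,0,0,0,0,0.078]],
  ],
)

```text
time: 15.6
ee_pos: [568.0, -153.6, 137.7]
ee_rot: [-0.061, 0.706, 0.062, 0.703]
ft_force: [0.5, -0.2, 0.4]
gripper_width: 78.3
```

```bash
python3 -c "
from h import *
show((531,324.5,130,98),(531,324.5,130,-82))"
```

```text
t 15.6 pos [ 568.  -153.6  137.7] yaw 10.0 q [-0.34  0.54  1.64 -0.    0.97 -0.52] w 78.3 F [ 0.5 -0.2  0.4]
(531, 324.5, 130, 98) [0.0083, 0.4773, 0.0464, -88.03, -0.06, -0.21]
(531, 324.5, 130, -82) [0.0083, 0.4773, 0.0464, 91.97, -0.21, 0.06]
```

>>> carry_out(
  commands=[
    [[0,0.06,0.006,-10,0,0,0.06],[0,0.12,0.012,-20,0,0,0.056],[0,0.18,0.018,-30,0,0,0.056],[0,0.24,0.024,-40,0,0,0.056],[0,0.3,0.03,-50,0,0,0.056],[0,0.36,0.035,-60,0,0,0.056],[0,0.42,0.04,-70,0,0,0.056],[0,0.477,0.046,-80,0,0,0.056]],
  ],
)

```text
time: 16.6
ee_pos: [531.1, 325.9, 137.9]
ee_rot: [0.501, -0.499, -0.501, -0.499]
ft_force: [0.2, 0.5, 0.6]
gripper_width: 56.3
```

```bash
python3 -c "
from h import *
show((531,324.3,60,98.2),(531,324.3,12,98.2))
from rig import vision
p=vision.snapshot('top'); cv2.imwrite('pics/t6.png',cv2.resize(p['img'][190:310,340:500],None,fx=5,fy=5,interpolation=cv2.INTER_CUBIC))"; python3 chk.py 36 568 -153
```

```text
t 16.6 pos [531.1 325.9 137.9] yaw 90.3 q [ 0.48  0.59  1.54 -0.    1.01 -1.1 ] w 56.3 F [0.2 0.5 0.6]
(531, 324.3, 60, 98.2) [0.0779, 0.0001, -0.0016, -7.88, 0.0, 0.01]
(531, 324.3, 12, 98.2) [0.1259, 0.0001, -0.0016, -7.88, 0.0, 0.01]
top 352 meanplane [ 566.70447 -154.41924] rect ((566.1080932617188, -153.12567138671875), (57.17298889160156, 58.44807052612305), 12.190381050109863) bbox c [ 566.78906 -152.09198]Traceback (most recent call last):
  File "chk.py", line 9, in <module>
    k,l,st,_=cv2.connectedComponentsWithStats(s.reshape(480,640).astype(np.uint8)); s=(l==1+np.argmax(st[1:,4])).ravel()
                                                                                            ~~~~~~~~~^^^^^^^^^^
    return _wrapfunc(a, 'argmax', axis=axis, out=out, **kwds)
    return bound(*args, **kwds)
ValueError: attempt to get argmax of an empty sequence
```

View pics/t6.png

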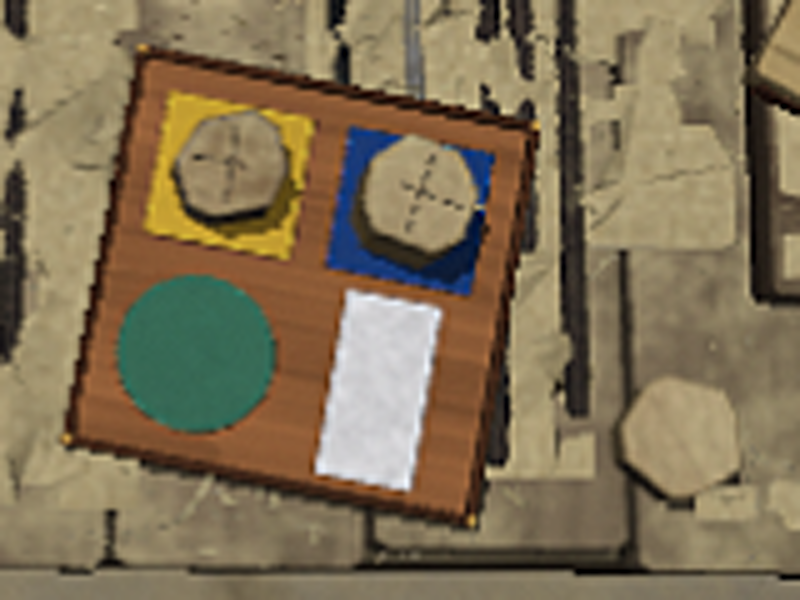

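The low blank stands on the yellow pad at (232,165) in the crop, within about 3 mm of centre. Now the wedge.

>>> carry_out(
  commands=[
    [[0.03,0,-0.0015,-7.9,0,0,0.056],[0.06,0,-0.0015,-7.9,0,0,0.056],[0.085,0,-0.0015,-7.9,0,0,0.056],[0.105,0,-0.0015,-7.9,0,0,0.056],[0.118,0,-0.0015,-7.9,0,0,0.056],[0.123,0,-0.0015,-7.9,0,0,0.056],[0.124,0,-0.0015,-7.9,0,0,0.056],[0.124,0,-0.0015,-7.9,0,0,0.056]],
  ],
)

```text
time: 17.75
ee_pos: [531.9, 322.5, 14.4]
ee_rot: [0.533, -0.464, -0.533, -0.465]
ft_force: [-0.5, -0.1, 0.1]
gripper_width: 56.4
```

```bash
python3 -c "
from h import *
show((531,324.3,11,98.2))
from rig import vision
p=vision.snapshot('side'); cv2.imwrite('pics/s7.png',cv2.resize(p['img'][280:410,230:400],None,fx=4.5,fy=4.5,interpolation=cv2.INTER_CUBIC))"
```

```text
t 17.75 pos [531.9 322.5  14.4] yaw 97.9 q [ 0.47  0.77  1.59 -0.    0.79 -1.24] w 56.4 F [-0.5 -0.1  0.1]
(531, 324.3, 11, 98.2) [0.0034, 0.0007, 0.0019, -0.33, 0.02, 0.06]
```

View pics/s7.png

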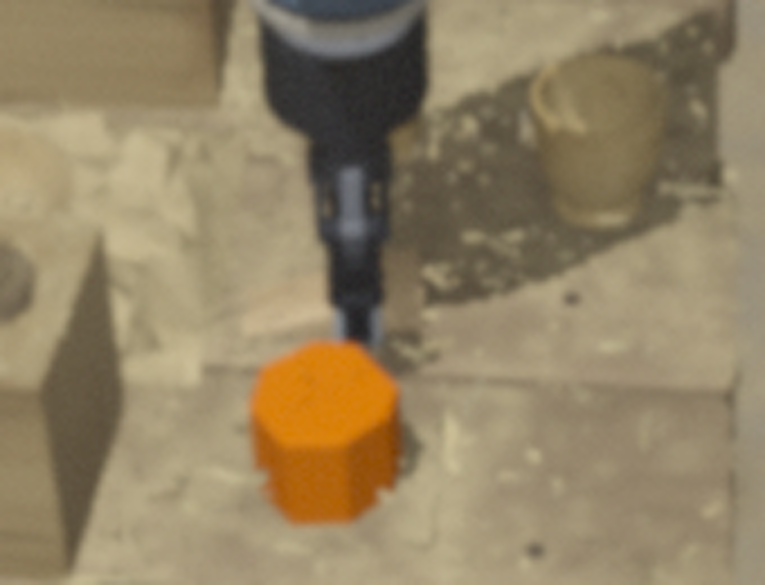

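>>> carry_out(
  commands=[
    [[0.003,0.001,0.002,0,0,0,0.056],[0.0035,0.001,0.002,0,0,0,0.045],[0.0035,0.001,0.002,0,0,0,0.03],[0.0035,0.001,0.002,0,0,0,0.02],[0.0035,0.001,0.002,0,0,0,0.02],[0.0035,0.001,0.002,0,0,0,0.02],[0.0035,0.001,0.002,0,0,0,0.02],[0.0035,0.001,0.002,0,0,0,0.02]],
  ],
)

```text
time: 18.8
ee_pos: [530.4, 324.3, 10.4]
ee_rot: [0.533, -0.464, -0.533, -0.465]
ft_force: [0.2, 0.3, 4.2]
gripper_width: 30.9
```

```bash
python3 -c "
from h import *
show((531,324.3,130,98.2))"
```

```text
t 18.8 pos [530.4 324.3  10.4] yaw 97.9 q [ 0.47  0.77  1.59  0.    0.78 -1.23] w 30.9 F [0.2 0.3 4.2]
(531, 324.3, 130, 98.2) [-0.1196, -0.0006, -0.0, -0.33, 0.01, 0.01]
```

>>> carry_out(
  commands=[
    [[-0.02,0,0,0,0,0,0.02],[-0.05,0,0,0,0,0,0.02],[-0.09,0,0,0,0,0,0.02],[-0.11,0,0,0,0,0,0.02]],
  ],
)

```text
time: 19.3
ee_pos: [531.0, 324.5, 123.2]
ee_rot: [0.534, -0.463, -0.533, -0.466]
ft_force: [0.5, 0.3, -0.9]
gripper_width: 31.1
```

```bash
python3 -c "
from h import *
show((436.2,-236.2,115,79.1))"
```

```text
t 19.3 pos [531.  324.5 123.2] yaw 97.9 q [ 0.47  0.61  1.55 -0.    0.98 -1.23] w 31.1 F [ 0.5  0.3 -0.9]
(436.2, -236.2, 115, 79.1) [0.0072, 0.1707, -0.5424, 18.77, 0.08, 0.16]
```

>>> carry_out(
  commands=[
    [[0,0.018,-0.057,2,0,0,0.02],[0,0.036,-0.114,4,0,0,0.02],[0,0.054,-0.171,6,0,0,0.02],[0,0.072,-0.228,9,0,0,0.02],[0,0.09,-0.285,12,0,0,0.02],[0,0.108,-0.342,15,0,0,0.02],[0,0.126,-0.4,18,0,0,0.02],[0,0.144,-0.457,18.8,0,0,0.02]],
  ],
)

```text
time: 20.3
ee_pos: [449.6, -150.1, 120.5]
ee_rot: [-0.45, 0.546, 0.45, 0.546]
ft_force: [1.2, 0.2, -0.2]
gripper_width: 31.1
```

```bash
python3 -c "
from h import *
show((436.2,-236.2,70,79.1))"
```

```text
t 20.3 pos [ 449.6 -150.1  120.5] yaw 79.0 q [-0.42  0.39  1.95 -0.    0.81 -1.8 ] w 31.1 F [ 1.2  0.2 -0.2]
(436.2, -236.2, 70, 79.1) [0.0505, -0.0033, -0.0871, -0.09, -0.0, 0.01]
```

>>> carry_out(
  commands=[
    [[0,-0.001,-0.04,0,0,0,0.02],[0,-0.003,-0.075,0,0,0,0.02],[0,-0.003,-0.087,0,0,0,0.02],[0.02,-0.003,-0.087,0,0,0,0.02],[0.04,-0.003,-0.087,0,0,0,0.02],[0.05,-0.003,-0.087,0,0,0,0.02],[0.05,-0.003,-0.087,0,0,0,0.02]],
  ],
)

```text
time: 21.18
ee_pos: [436.6, -233.6, 70.0]
ee_rot: [-0.45, 0.545, 0.451, 0.545]
ft_force: [0.4, 0.4, -0.5]
gripper_width: 30.6
```

```bash
python3 -c "
from h import *
show((436.2,-236.2,36.5,79.1))
from rig import vision
p=vision.snapshot('side'); cv2.imwrite('pics/s8.png',cv2.resize(p['img'][130:270,270:430],None,fx=4.5,fy=4.2))"
```

```text
t 21.18 pos [ 436.6 -233.6   70. ] yaw 79.1 q [-0.59  0.51  1.92  0.    0.72 -1.97] w 30.6 F [ 0.4  0.4 -0.5]
(436.2, -236.2, 36.5, 79.1) [0.0335, -0.0001, -0.0026, -0.0, 0.03, -0.06]
```

View pics/s8.png

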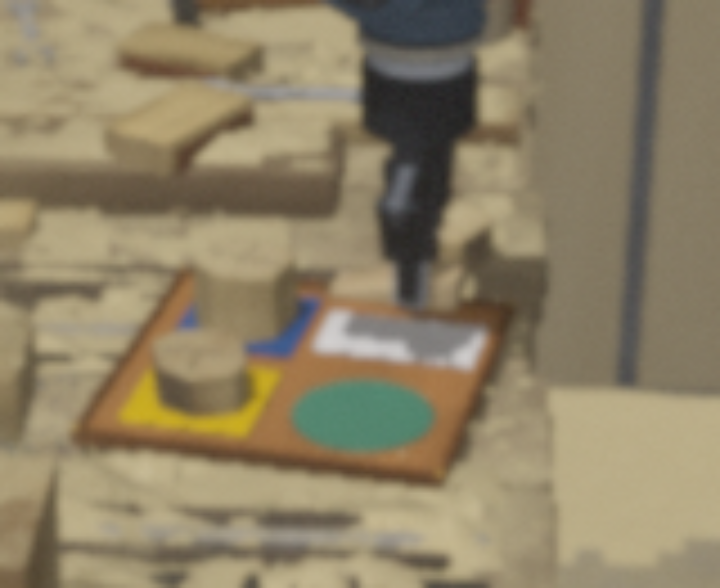

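>>> carry_out(
  commands=[
    [[0.01,0,-0.002,0,0,0,0.02],[0.02,0,-0.0025,0,0,0,0.02],[0.027,0,-0.0025,0,0,0,0.02],[0.031,0,-0.0025,0,0,0,0.02],[0.033,0,-0.0025,0,0,0,0.02],[0.034,0,-0.0025,0,0,0,0.02],[0.0345,0,-0.0025,0,0,0,0.02],[0.0345,0,-0.0025,0,0,0,0.02]],
  ],
)

```text
time: 22.22
ee_pos: [436.3, -236.7, 35.9]
ee_rot: [-0.45, 0.545, 0.45, 0.545]
ft_force: [-0.1, -0.2, -1.4]
gripper_width: 31.4
```

```bash
python3 -c "
from h import *
show((436.2,-236.2,34.5,79.1))"
```

```text
t 22.23 pos [ 436.3 -236.7   35.9] yaw 79.1 q [-0.59  0.57  1.93  0.    0.64 -1.97] w 31.4 F [-0.1 -0.2 -1.4]
(436.2, -236.2, 34.5, 79.1) [0.0014, 0.0002, 0.0004, -0.02, -0.0, 0.01]
```

>>> carry_out(
  commands=[
    [[0.0008,0,0,0,0,0,0.02],[0.001,0,0,0,0,0,0.02],[0.001,0,0,0,0,0,0.033],[0.001,0,0,0,0,0,0.045],[0.001,0,0,0,0,0,0.056],[0.001,0,0,0,0,0,0.056],[-0.03,0,0,0,0,0,0.056],[-0.09,0,0,0,0,0,0.056]],
  ],
)

```text
time: 23.22
ee_pos: [435.3, -236.0, 125.4]
ee_rot: [-0.449, 0.546, 0.452, 0.545]
ft_force: [1.5, -0.9, 0.2]
gripper_width: 56.1
```

```bash
python3 -c "
from h import *
show((421,236.5,170,30),(421,236.5,170,60))"
```

```text
t 23.23 pos [ 435.3 -236.   125.4] yaw 79.1 q [-0.59  0.41  1.89  0.    0.84 -1.97] w 56.1 F [ 1.5 -0.9  0.2]
(421, 236.5, 170, 30) [-0.0434, 0.1038, 0.4613, 49.07, -0.01, -0.25]
(421, 236.5, 170, 60) [-0.0434, 0.1038, 0.4613, 19.07, 0.06, -0.24]
```

>>> carry_out(
  commands=[
    [[-0.02,0.013,0.057,6,0,0,0.085],[-0.04,0.026,0.115,12,0,0,0.085],[-0.04,0.039,0.173,18,0,0,0.085],[-0.04,0.052,0.231,24,0,0,0.085],[-0.04,0.065,0.288,30,0,0,0.085],[-0.04,0.078,0.346,36,0,0,0.085],[-0.04,0.091,0.404,42,0,0,0.085],[-0.04,0.104,0.461,49,0,0,0.085]],
  ],
)

```text
time: 24.22
ee_pos: [421.2, 237.8, 166.0]
ee_rot: [-0.182, 0.683, 0.182, 0.683]
ft_force: [0.1, -0.8, 0.9]
gripper_width: 84.9
```

```bash
python3 -c "
from h import *
show((421,236.5,36,30))
from rig import vision
p=vision.snapshot('top'); cv2.imwrite('pics/t9.png',cv2.resize(p['img'][190:310,340:500],None,fx=5,fy=5,interpolation=cv2.INTER_CUBIC))"
```

```text
t 24.23 pos [421.2 237.8 166. ] yaw 29.9 q [ 0.42  0.33  1.89 -0.    0.92 -0.1 ] w 84.9 F [ 0.1 -0.8  0.9]
(421, 236.5, 36, 30) [0.13, -0.001, -0.0008, -0.14, 0.03, 0.0]
```

View pics/t9.png

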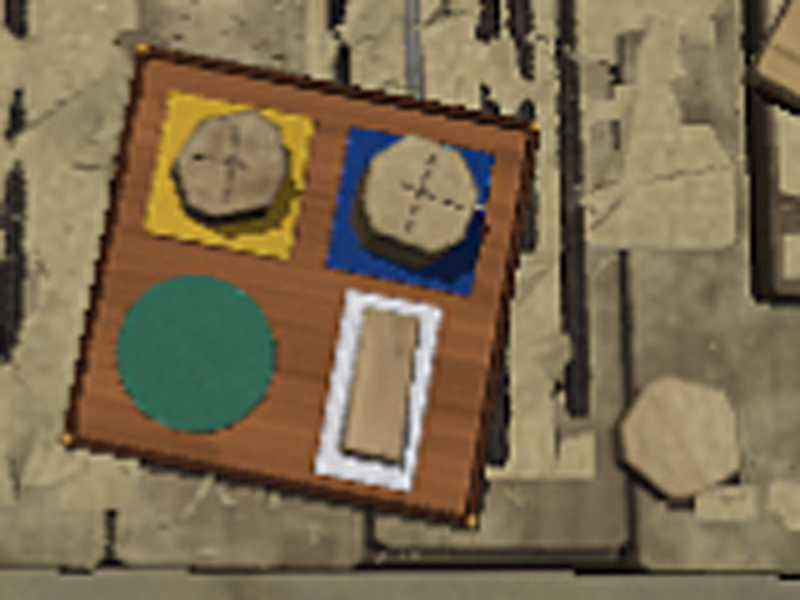

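The wedge lies centred and lengthwise on the white pad at (380,385) in the crop. Now the cup. The one I want stands among the loose pieces at top-view pixel (245,272). The turned pots at the back right do not count.

>>> carry_out(
  commands=[
    [[0.03,-0.001,-0.001,0,0,0,0.085],[0.06,-0.001,-0.001,0,0,0,0.085],[0.08,-0.001,-0.001,0,0,0,0.085],[0.1,-0.001,-0.001,0,0,0,0.085],[0.115,-0.001,-0.001,0,0,0,0.085],[0.125,-0.001,-0.001,0,0,0,0.085],[0.13,-0.001,-0.001,0,0,0,0.085],[0.13,-0.001,-0.001,0,0,0,0.085]],
  ],
)

```text
time: 25.28
ee_pos: [421.2, 234.3, 35.8]
ee_rot: [-0.183, 0.683, 0.183, 0.683]
ft_force: [-0.3, 0.3, 0.5]
gripper_width: 84.8
```

```bash
python3 -c "
from h import *
show((421,236.5,36,30))
from rig import vision
p=vision.snapshot('side'); cv2.imwrite('pics/s10.png',cv2.resize(p['img'][230:360,270:430],None,fx=4.5,fy=4.5,interpolation=cv2.INTER_CUBIC))"
```

```text
t 25.27 pos [421.2 234.3  35.8] yaw 30.1 q [ 0.41  0.56  1.96  0.    0.62 -0.11] w 84.8 F [-0.3  0.3  0.5]
(421, 236.5, 36, 30) [-0.0002, 0.002, 0.0009, 0.07, -0.0, -0.0]
```

View pics/s10.png

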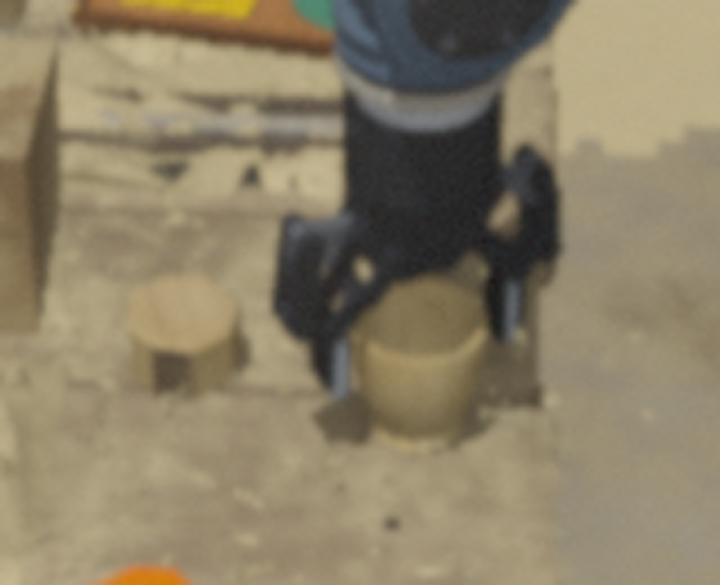

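>>> carry_out(
  commands=[
    [[0,0.0015,0.001,0,0,0,0.075],[0,0.0015,0.001,0,0,0,0.06],[0,0.0015,0.001,0,0,0,0.05],[0,0.0015,0.001,0,0,0,0.05],[0,0.0015,0.001,0,0,0,0.05],[-0.02,0.0015,0.001,0,0,0,0.05],[-0.05,0.0015,0.001,0,0,0,0.05],[-0.09,0.0015,0.001,0,0,0,0.05]],
  ],
)

```text
time: 26.32
ee_pos: [420.8, 235.9, 126.4]
ee_rot: [-0.184, 0.683, 0.183, 0.682]
ft_force: [0.1, -0.0, -0.7]
gripper_width: 63.6
```

```bash
python3 -c "
from h import *
show((467.5,-135.5,125,-20))"
```

```text
t 26.32 pos [420.8 235.9 126.4] yaw 30.1 q [ 0.41  0.39  1.92  0.    0.83 -0.11] w 63.6 F [ 0.1 -0.  -0.7]
(467.5, -135.5, 125, -20) [0.0016, -0.3448, -0.1457, 50.07, -0.08, 0.03]
```

>>> carry_out(
  commands=[
    [[0,-0.05,-0.021,0,0,0,0.05],[0,-0.1,-0.042,0,0,0,0.05],[0,-0.15,-0.063,0,0,0,0.05],[0,-0.2,-0.085,0,0,0,0.05],[0,-0.25,-0.106,0,0,0,0.05],[0,-0.295,-0.125,0,0,0,0.05],[0,-0.33,-0.14,0,0,0,0.05],[0,-0.345,-0.146,0,0,0,0.05]],
  ],
)

```text
time: 27.32
ee_pos: [467.9, -137.2, 125.9]
ee_rot: [-0.183, 0.683, 0.183, 0.683]
ft_force: [-0.2, 0.1, -0.7]
gripper_width: 63.5
```

```bash
python3 -c "
from h import *
show((467.5,-135.5,60.5,30))"
```

```text
t 27.32 pos [ 467.9 -137.2  125.9] yaw 30.0 q [-0.38  0.4   1.91 -0.    0.83 -0.9 ] w 63.5 F [-0.2  0.1 -0.7]
(467.5, -135.5, 60.5, 30) [0.0654, 0.0017, 0.0005, -0.04, 0.01, 0.02]
```

>>> carry_out(
  commands=[
    [[0.02,0.001,0,0,0,0,0.05],[0.04,0.001,0,0,0,0,0.05],[0.052,0.001,0,0,0,0,0.05],[0.059,0.001,0,0,0,0,0.05],[0.063,0.001,0,0,0,0,0.05],[0.0645,0.001,0,0,0,0,0.05],[0.065,0.001,0,0,0,0,0.05],[0.065,0.001,0,0,0,0,0.05]],
  ],
)

```text
time: 28.32
ee_pos: [467.4, -134.8, 61.0]
ee_rot: [-0.184, 0.683, 0.183, 0.683]
ft_force: [-1.1, 0.4, -0.7]
gripper_width: 63.6
```

```bash
python3 -c "
from h import *
show((467.5,-135.5,59.5,30))
from rig import vision
p=vision.snapshot('side'); cv2.imwrite('pics/s11.png',cv2.resize(p['img'][130:270,270:430],None,fx=4.5,fy=4.2))"
```

```text
t 28.32 pos [ 467.4 -134.8   61. ] yaw 30.1 q [-0.38  0.51  1.94  0.    0.68 -0.9 ] w 63.6 F [-1.1  0.4 -0.7]
(467.5, -135.5, 59.5, 30) [0.0015, -0.0007, -0.0003, 0.07, 0.01, 0.02]
```

View pics/s11.png

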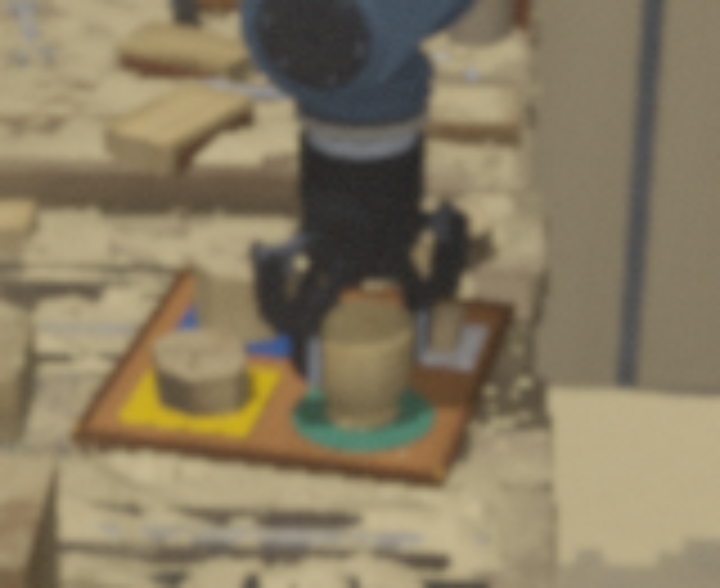

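>>> carry_out(
  commands=[
    [[0.0006,0,0,0,0,0,0.05],[0.0012,0,0,0,0,0,0.05],[0.0012,0,0,0,0,0,0.05],[0.0012,0,0,0,0,0,0.064],[0.0012,0,0,0,0,0,0.072],[0.0012,0,0,0,0,0,0.08],[0.0012,0,0,0,0,0,0.083],[0.0012,0,0,0,0,0,0.083]],
  ],
)

```text
time: 29.38
ee_pos: [467.3, -134.7, 59.5]
ee_rot: [-0.183, 0.683, 0.183, 0.683]
ft_force: [-0.7, 0.2, 0.2]
gripper_width: 82.8
```

>>> carry_out(
  commands=[
    [[-0.02,0,0,0,0,0,0.083],[-0.05,0,0,0,0,0,0.083],[-0.09,0,0,0,0,0,0.083],[-0.14,0,0,0,0,0,0.083],[-0.14,0.05,0.03,0,0,0,0.083],[-0.14,0.1,0.05,0,0,0,0.083],[-0.14,0.15,0.05,0,0,0,0.083],[-0.14,0.2,0.05,0,0,0,0.083]],
  ],
)

```text
time: 30.38
ee_pos: [409.4, 64.7, 199.6]
ee_rot: [-0.183, 0.683, 0.183, 0.683]
ft_force: [1.0, 0.7, -0.0]
gripper_width: 82.7
```

>>> carry_out(
  commands=[
    [[0,0.05,0,0,0,0,0.083],[0,0.1,0,0,0,0,0.083],[0,0.15,0,0,0,0,0.083],[0,0.15,0,0,0,0,0.083]],
  ],
)

```text
time: 30.88
ee_pos: [333.7, 195.1, 199.6]
ee_rot: [-0.185, 0.683, 0.185, 0.682]
ft_force: [0.3, -0.0, 0.0]
gripper_width: 83.6
```

```bash
cat > fin.py <<'E'
from h import *
from rig import vision
show()
u,v=np.meshgrid(np.arange(640),np.arange(480)); uv=np.c_[u.ravel(),v.ravel()]
for n in("top","side"):
    p=vision.snapshot(n); i=p['img']
    c=i[190:310,340:500] if n=="top" else i[150:260,260:420]
    cv2.imwrite(f'pics/f_{n}.png',cv2.resize(c,None,fx=5,fy=5,interpolation=cv2.INTER_CUBIC)); cv2.imwrite(f'pics/full_{n}.png',i)
    z=p["range_z"].ravel(); T=p["cam_to_world"]; W=(rays(p,uv)*z[:,None])@T[:3,:3].T+T[:3,3]
    for k,h,cx,cy in(("tall",53,549,-256),("low",36,568,-154),("cup",68,467,-135),("plain_thick",12.5,540,200),("plain_thin",7.5,420,-405)):
        s=(np.hypot(W[:,0]-cx,W[:,1]-cy)<48)&(z>0)&(W[:,2]>h+23.5-7)&(W[:,2]<h+23.5+7)
        if s.sum()<30: print(n,k,"few",s.sum()); continue
        t=onplane(p,uv[s],h+23.5)[:,:2].astype(np.float32); ce,r=cv2.minEnclosingCircle(t); print(n,k,s.sum(),np.round(ce,1),round(r,1),"z",np.round(np.median(W[s,2]),1))
E
python3 fin.py
```

```text
t 30.88 pos [333.7 195.1 199.6] yaw 30.3 q [ 0.41  0.1   2.08  0.    0.95 -0.12] w 83.6 F [ 0.3 -0.   0. ]
top tall 397 [ 547.  -254.1] 33.0 z 74.3
top low 336 [ 567.5 -154.3] 32.5 z 56.6
top cup 100 [ 465.3 -136.1] 33.0 z 90.2
top plain_thick 324 [542.3 194.5] 30.6 z 35.2
top plain_thin 404 [ 420.4 -406.8] 34.5 z 29.0
side tall 180 [ 549.5 -241.8] 33.9 z 73.5
side low 202 [ 566.8 -142.3] 36.1 z 55.6
side cup 117 [ 466.8 -123.4] 38.9 z 87.7
side plain_thick 366 [543.8 202.6] 33.6 z 35.8
side plain_thin 179 [ 417.7 -395.3] 39.7 z 28.0
```

View pics/f_top.png

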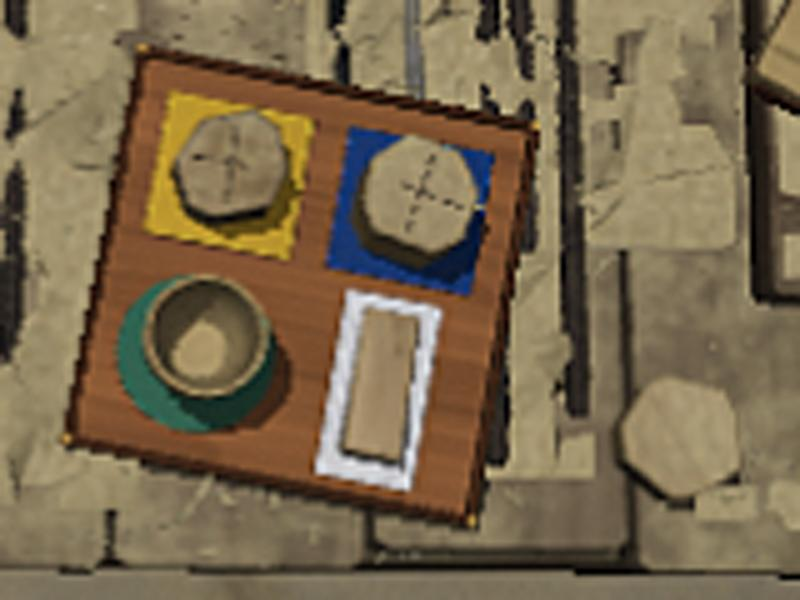

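View pics/full_side.png

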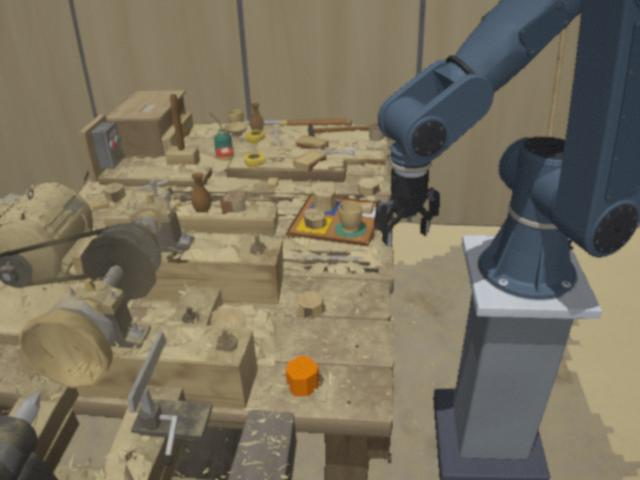

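All four pieces are placed and the plain blanks haven't moved. The tall blank reads about 3–4 mm off its pad's centre toward +y, and there is plenty of time. I'll centre it by closing the jaws gently across its other pair of flats.

```bash
python3 -c "
from h import *
show((500,-60,199,70),(550,-257.4,160,70))"
```

```text
t 30.98 pos [335.2 193.3 199.7] yaw 30.2 q [ 0.4   0.1   2.08 -0.    0.95 -0.12] w 83.1 F [-0.7 -0.7 -0.1]
(500, -60, 199, 70) [0.0007, -0.3018, 0.0153, -39.85, 0.01, 0.02]
(550, -257.4, 160, 70) [0.0398, -0.4976, -0.0407, -39.85, 0.01, 0.02]
```

>>> carry_out(
  commands=[
    [[0,-0.05,0,-6,0,0,0.085],[0,-0.1,0,-12,0,0,0.085],[0,-0.15,0,-18,0,0,0.085],[0,-0.21,0,-24,0,0,0.085],[0,-0.27,0,-30,0,0,0.085],[0,-0.33,-0.01,-36,0,0,0.085],[0,-0.39,-0.02,-39.8,0,0,0.085],[0,-0.45,-0.03,-39.8,0,0,0.085]],
  ],
  squeeze=20,
)

```text
time: 31.98
ee_pos: [534.5, -215.2, 199.4]
ee_rot: [-0.405, 0.58, 0.405, 0.58]
ft_force: [0.6, 1.5, 0.1]
gripper_width: 84.9
```

>>> carry_out(
  commands=[
    [[0,-0.03,0.022,0,0,0,0.085],[0,-0.03,0.022,0,0,0,0.085],[0,-0.03,0.022,0,0,0,0.085]],
  ],
)

```text
time: 32.35
ee_pos: [569.6, -201.9, 199.2]
ee_rot: [-0.404, 0.58, 0.405, 0.58]
ft_force: [-1.1, 1.1, -0.6]
gripper_width: 85.2
```

```bash
python3 -c "
from h import *
show((550,-257.4,120,70),(550,-257.4,43,70))"
```

```text
t 32.35 pos [ 569.6 -201.9  199.2] yaw 69.8 q [-0.42  0.49  1.54 -0.    1.11 -1.64] w 85.2 F [-1.1  1.1 -0.6]
(550, -257.4, 120, 70) [0.0792, -0.0008, -0.0589, -0.19, -0.01, -0.06]
(550, -257.4, 43, 70) [0.1562, -0.0009, -0.0588, -0.19, -0.01, -0.06]
```

>>> carry_out(
  commands=[
    [[0,-0.001,-0.03,0,0,0,0.085],[0,-0.001,-0.059,0,0,0,0.085],[0,-0.001,-0.059,0,0,0,0.085],[0.03,-0.001,-0.059,0,0,0,0.085],[0.06,-0.001,-0.059,0,0,0,0.085],[0.08,-0.001,-0.059,0,0,0,0.085],[0.08,-0.001,-0.059,0,0,0,0.085]],
  ],
)

```text
time: 33.22
ee_pos: [550.2, -255.8, 118.5]
ee_rot: [-0.404, 0.58, 0.406, 0.579]
ft_force: [-0.1, 0.3, 0.7]
gripper_width: 85.0
```

```bash
python3 -c "
from h import *
show((550,-257.4,44,70))"
```

```text
t 33.23 pos [ 550.2 -255.8  118.5] yaw 69.9 q [-0.51  0.59  1.6   0.    0.95 -1.73] w 85.0 F [-0.1  0.3  0.7]
(550, -257.4, 44, 70) [0.0745, -0.0006, -0.0016, -0.11, 0.03, -0.16]
```

>>> carry_out(
  commands=[
    [[0.02,-0.0005,-0.001,0,0,0,0.085],[0.04,-0.0005,-0.001,0,0,0,0.085],[0.055,-0.0005,-0.001,0,0,0,0.085],[0.066,-0.0005,-0.001,0,0,0,0.085],[0.072,-0.0005,-0.001,0,0,0,0.085],[0.074,-0.0005,-0.001,0,0,0,0.085],[0.074,-0.0005,-0.001,0,0,0,0.085]],
  ],
)

```text
time: 34.1
ee_pos: [551.4, -257.9, 45.9]
ee_rot: [-0.405, 0.58, 0.405, 0.58]
ft_force: [0.8, -0.4, 0.7]
gripper_width: 84.6
```

```bash
python3 -c "
from h import *
show((550,-257.4,44,70))
from rig import vision
p=vision.snapshot('side'); cv2.imwrite('pics/s12.png',cv2.resize(p['img'][130:270,270:430],None,fx=4.5,fy=4.2))"
```

```text
t 34.1 pos [ 551.4 -257.9   45.9] yaw 69.9 q [-0.51  0.7   1.62 -0.    0.82 -1.73] w 84.6 F [ 0.8 -0.4  0.7]
(550, -257.4, 44, 70) [0.0019, 0.0015, -0.0001, -0.12, -0.0, 0.03]
```

View pics/s12.png

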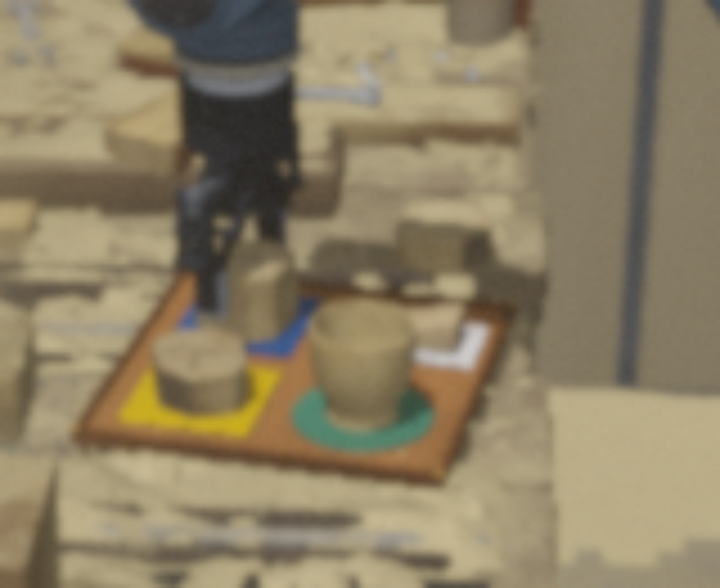

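>>> carry_out(
  commands=[
    [[0,0,0,0,0,0,0.075],[0,0,0,0,0,0,0.065],[0,0,0,0,0,0,0.056],[0,0,0,0,0,0,0.056],[0,0,0,0,0,0,0.056],[0,-0.001,0,0,0,0,0.056],[0,-0.001,0,0,0,0,0.056],[0,-0.001,0,0,0,0,0.056]],
  ],
)

```text
time: 35.15
ee_pos: [551.5, -257.9, 46.0]
ee_rot: [-0.404, 0.58, 0.405, 0.579]
ft_force: [-6.6, 3.0, 11.0]
gripper_width: 61.4
```

```bash
python3 -c "
from h import *
show((550,-257.4,44,70))"
```

```text
t 35.15 pos [ 551.5 -257.9   46. ] yaw 69.9 q [-0.51  0.7   1.62 -0.    0.82 -1.73] w 61.4 F [-6.6  3.  11. ]
(550, -257.4, 44, 70) [0.002, 0.0016, -0.0, -0.13, 0.0, -0.09]
```

>>> carry_out(
  commands=[
    [[0,-0.001,0,0,0,0,0.066],[0,-0.001,0,0,0,0,0.074],[0,-0.001,0,0,0,0,0.082],[0,-0.001,0,0,0,0,0.082],[0,-0.001,0,0,0,0,0.082],[-0.03,-0.001,0,0,0,0,0.082],[-0.08,-0.001,0,0,0,0,0.082],[-0.14,-0.001,0,0,0,0,0.082]],
  ],
)

```text
time: 36.15
ee_pos: [552.6, -258.2, 186.4]
ee_rot: [-0.404, 0.58, 0.405, 0.579]
ft_force: [0.4, -0.3, 0.3]
gripper_width: 82.2
```

>>> carry_out(
  commands=[
    [[0,0.03,0.05,0,0,0,0.082],[0,0.06,0.1,0,0,0,0.082],[0,0.09,0.15,0,0,0,0.082],[0,0.12,0.2,0,0,0,0.082],[0,0.15,0.25,0,0,0,0.082],[0,0.18,0.3,0,0,0,0.082],[0,0.21,0.35,0,0,0,0.082],[0,0.22,0.38,0,0,0,0.082]],
  ],
)

```text
time: 37.15
ee_pos: [476.4, 176.4, 185.8]
ee_rot: [-0.405, 0.579, 0.406, 0.579]
ft_force: [-0.1, -0.7, -0.7]
gripper_width: 81.8
```

```bash
python3 fin.py
```

```text
t 37.15 pos [476.4 176.4 185.8] yaw 70.0 q [ 0.26  0.34  1.81  0.    0.99 -0.96] w 81.8 F [-0.1 -0.7 -0.7]
top tall 386 [ 547.2 -255.1] 32.9 z 74.4
top low 308 [ 567.5 -152.9] 33.4 z 56.5
top cup 106 [ 465.1 -135.9] 33.2 z 89.3
top plain_thick few 0
top plain_thin 407 [ 420.4 -406.8] 34.6 z 28.7
side tall 57 [ 561.3 -237.2] 32.0 z 74.1
side low 141 [ 571.  -143.6] 32.6 z 55.6
side cup 45 [ 462.7 -125.4] 35.5 z 88.1
side plain_thick 364 [543.5 202.8] 33.9 z 36.0
side plain_thin 181 [ 419.4 -397. ] 38.7 z 28.3
```

View pics/f_top.png

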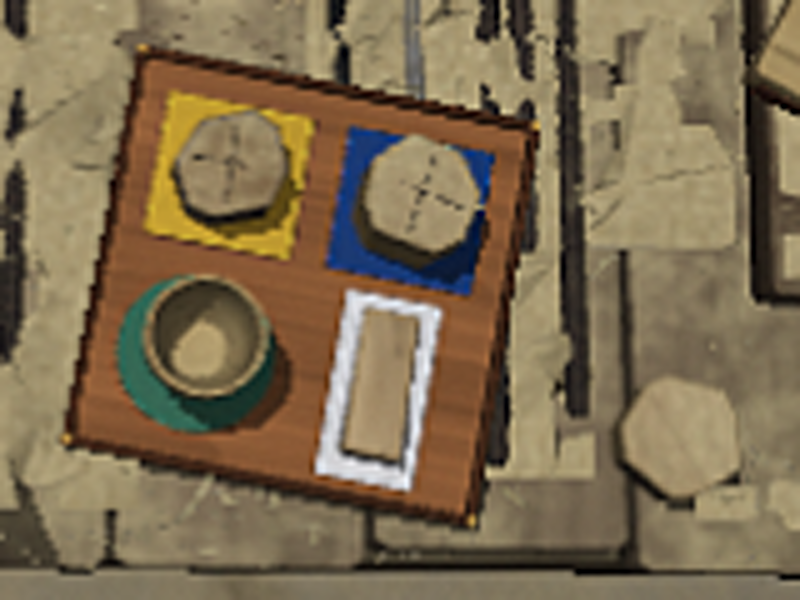

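View pics/f_side.png

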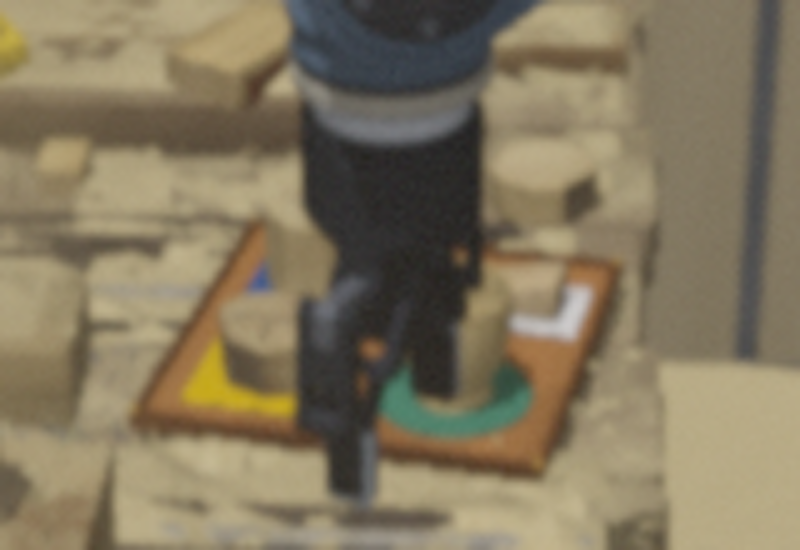

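All four pieces are on their pads: the blanks at (420,195) and (232,165) in the crop, the cup at (208,335) and the wedge at (380,385). The gripper is well clear, so I'm handing in.

```bash
python3 -c "
from rig import finish_job
print(finish_job())"
```

```text
the job is handed in; nothing more can be done
None
```

All four pieces were set out in the order asked, and I handed the job in at about 37 s of the 109 s allowed, with the gripper open and clear of everything. The tall crossed blank stands on blue, the low crossed blank on yellow, the wedge lies flat and lengthwise on white, and the cup stands upright on green.

**Last checks (top camera):**

| Piece | Offset from pad centre | How checked |
|---|---|---|
| Cup | about 1 mm | measured |
| Low blank | about 2–3 mm | measured |
| Tall blank | about 3–4 mm | measured, after I centred it once more in place |
| Wedge | none visible | by eye only |

- **On their pads:** each piece lies wholly on its pad.
- **Plain blanks:** both are where they started. In the last picture the arm hid plain_thick from the top camera. The side camera showed it in the same place as in the picture before.

**What disagreed:** the two cameras differ by about 4 mm in y. On the tall blank's offset they even differed in sign, so that offset may be partly calibration error. In the last side picture the arm hid part of the tray, so I did not use its tray measurements.

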